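Rebuild the two-tier tube carrier on the shaker and lock it

ROBOT

A 6-joint arm with a two-finger parallel gripper is mounted at the origin on a cart in front of the work surface, level with it; the furniture and walls round the work are solid. World frame = base frame: x ahead of the robot, y to its left, z up, the work surface at z = 0. Lengths are in m, angles in rad, forces in N, time in s.
With the tool pointing down it reaches from about 0.35 to 0.975 m from the base axis. Payload 17.4 kg.
Tool frame: the origin (TCP) lies at the very end of the fingers, on their centre line; the grasp point (between the pads) lies 19 mm behind it (bot.hold_point_z is the distance from the TCP to the grasp point, in m); z points along the fingers, y is the direction in which the jaws open and shut (so a half turn about z gives the same grasp; the last joint's range is limited). The gripper opens to 85 mm and grips with 20 to 120 N. Pads are 22 mm wide; open, the fingers measure 114 mm over their backs; the gripper's body (76 mm by 85 mm) begins 54 mm behind the grasp point. The pads swing forward as they close: fully open they stand 13 mm farther back than shut.
Start: joints at [1.063, 0.116, 1.442, -0, 1.584, -0.038], TCP at [0.306, 0.602, 0.231] pointing down, gripper open.
Joint ranges: [-2.83, 2.83], [-0.83, 2.19], [0.07, 2.5], [-1.14, 4.28], [0.01, 3], [-2.97, 2.97]. Speed limits (rad/s): [1.89, 1.89, 2.22, 3.14, 3.14, 3.14].

INTERFACE

Orientations are given as a unit quaternion [w, x, y, z].
In Python, from bench import bot gives the robot as it stands. The module is installed in compiled form; this text tells all that it offers.
- The arm moves only by the tool servo_tool, never from a script. Its argument "moves" is a list that holds one entry, the list of rows, each a list of 5 numbers: the shift along the world's x, y, z in m, then the turn about the world's z in degrees, then the opening, from 0 (shut) to 1 (fully open). A call has 1 to 20 rows; each row is the pose to reach, as a shift and turn from the pose commanded when the call began; what a row does not reach only later rows make up. A row lasts 1/8 s, in which the tool goes at most 62.5 mm and 10.7 degrees, less where a joint would pass 70% of its speed; a pose out of reach is approached as far as the arm can. A call with a gripper value outside its range is refused whole. The fingers move at their own pace and stop on an object; "force" is the grip in N (left out, the last holds). Time passes only in rows, so rows that repeat a pose let the fingers close. It gives the time, the measured TCP pose, the force and the opening at its end, in the units of the state.
- bot.sense(): the state, without advancing time (a new reading comes with each control period).
- bot.grab_frame(name): name is "scene" or "side" or "wrist"; returns a dict with "frame" (480x640x3 uint8, blue, green, red), "range_z" (480x640 float32, m along the optical axis (not along the pixel's ray), 0 where there is no reading), "fov_y" (degrees; the focal length in pixels is half the picture's height over the tangent of half this angle, whatever the lens; pixels are square), "cx", "cy" (the principal point, pixels), "k1" (the pictures are not rectified: a ray, as slopes to the right and down, at radius r is drawn at 1 + k1 r^2 times it, then the intrinsics apply), "R" (3x3) and "t" (3): a world point X has camera coordinates R X + t. Camera axes: x right, y down, z forward; pixel columns grow to the right and rows downward; lengths in m; the calibration is good to about 2 mm. A picture is of the moment at which its call begins.
- bot.job_done(): hands the job in, once; it reports no verdict.
Trained networks look in a picture, given as the dict that the camera call returned (one of the last four; its "shot" number tells which), for a name from the list of things; names that differ only in an ending like _2 or _b are one class to them, and where a whole thing is asked for, a point or a joint stands for the part that bears it (a point fixed in the world has none). Each returns a list of dicts, best first, with "confidence" (0 to 1); they miss things now and then, are a little off and sometimes report something else, mostly with a low value. They report only what shows in the picture. A call takes as long as a camera call.
- bot.spot_in(label, picture): "xyz" ([x, y, z] in m, in world coordinates, good to about 4 mm: the middle of the surface that is visible of it).
- bot.place_of(label, picture): "xyz" ([x, y, z] in m, in world coordinates, good to about 4 mm: a listed point, or the origin of a listed thing).
The state is a dict: "t": time; "q": joint angles; "joint_velocities": joint speeds; "tau": joint torques, N m; "ee_pos": TCP position; "tool_rot": TCP orientation; "force": force on the tool from outside, world axes, zero at the start; "wrist_torque": the same for the moment, N m; "finger_gap": finger opening in m.
Only numpy, scipy, OpenCV 4.12 (cv2) and the standard library are available. Lean on these libraries where they do the work, as an engineer would, in place of code of your own. Each camera call takes 0.05 s, during which the arm holds its last target. There are 200 camera calls.

TASK

The washed plates of the orbital tube shaker's carrier lie on the bench: feeling for where its platform stopped, lower the plate with the large corner holes over all four standoffs until it sits flat on the lower seats, then the plate with the small corner holes and the tube holes onto the upper seats above it. Then lift the sprung lock bar clear, turn it a quarter turn across its slot and let it drop home into the notches of the top plate. Never force anything or let a plate drop onto the standoffs, and leave the other things on the bench where they are.

Things in the scene. Friction and masses are not known exactly. Their poses are not given: they have to be found in the camera images.
- shaker: Orbital tube shaker fixed to the bench: white housing 112 (x) x 222 (y) mm, display facing -x. Origin: centre of its underside; y along its long side, z up. On it, at height 50 mm, the metal platform with the standoffs and the lock. The platform never turns, but it stopped anywhere on its orbit: up to 4 mm off-centre in x and in y, where its drive holds it. That offset is not reported.
- rest_centre (a point): Centre of the housing at platform height, 50 mm over the bench; axes as the shaker's. The platform's own middle lies up to 4 mm from it in x and in y. From the platform's middle, four stepped standoffs stand at x = +-17, y = +-86 mm: 24 mm feet up to 68 mm over the bench (lower seats), 16 mm parts up to 98 mm (upper seats, square-edged), 7 mm pins up to 109 mm (last 3.5 mm tapered).
- lower_plate: Dark metal plate 62 (x) x 200 (y) x 8 mm, 0.11 to 0.22 kg, flat on the bench, right way up. Origin: centre of its underside. Large 17.6 mm corner holes at x = +-17, y = +-86 mm: 0.8 mm play all round on a standoff's 16 mm part, 5.3 mm on its 7 mm pin. Window 26 (x) x 42 mm at y = -52 mm for the lock bar; four grey tube rests, no tube holes. Home: origin 68 mm over the bench, y along the shaker's y.
- upper_plate: Plate of the same size and axes, 0.10 to 0.21 kg, flat on the bench, right way up. Small 8.6 mm corner holes at x = +-17, y = +-86 mm (0.8 mm play on the 7 mm pins), slot 16 x 38 mm at y = -52 mm, four 21 mm tube holes. Four lugs, 9 x 9 x 4.5 mm, on its top at x = +-14, y = -52 +-11.8 mm leave a 14.6 mm wide notch along x each side of the slot. Home: origin 98 mm over the bench.
- lock_stem (a joint): Lift in m of the spring lock, a stem at x = 0, y = -52 mm from the platform's middle with a steel bar on top. 0 = pulled down by its spring (4.5 N; 8 N at the stop, 0.014). The bar's underside is 102 mm + lift over the bench: at 0 it lies in the slot, 4 mm below the top of the upper plate when that is home; above 8.5 mm it clears the lugs; dropped home in the notches it reads 4 mm.
- lock_bar (a joint): Turn in rad of the lock bar about its stem, positive anticlockwise from above, free from -1.75 to 1.75 with slight friction. The bar is 10 mm thick, 30 mm long, 24 mm high (top 126 mm over the bench at lift 0). 0 = along the shaker's y, in line with the slots (plates pass over it; starts within 0.1 of this); +1.57 or -1.57 = across, over the notches (locked).
- rack: Bystander: blue rack of capped tubes, 60x210x117 mm. Origin: centre of its underside.
- wash: Bystander: wash bottle with blue cap, 66x96x180 mm. Origin: centre of its underside.
- beaker: Bystander: glass beaker, 71x76x92 mm. Origin: centre of its underside.
- bench_timer: Bystander: white bench timer, 62x62x22 mm. Origin: centre of its underside.
- slides: Bystander: blue slide box, 56x83x36 mm. Origin: centre of its underside.
- marker_pen: Bystander: red marker pen lying down, 147x17x19 mm. Origin: centre of its underside.

How it is judged:
On the way, in this order (a step that is already met when the one before it is completed fails the run):
1. the plate with the large holes sits flat on the lower seats of all four standoffs (z of lower_plate in the frame of shaker between 0.066 and 0.0695 m and x of lower_plate in the frame of shaker between -0.007 and 0.007 m and y of lower_plate in the frame of shaker between -0.007 and 0.007 m and angle between lower_plate's own z axis and vertical below 0.02 rad and angle between the y axis of lower_plate and the y axis of shaker, either way round below 0.03 rad), for 0.2 s.
2. the plate with the small holes sits flat on the upper seats, the other still home below it (all of step 1 and z of upper_plate in the frame of shaker between 0.096 and 0.0995 m and x of upper_plate in the frame of shaker between -0.007 and 0.007 m and y of upper_plate in the frame of shaker between -0.007 and 0.007 m and angle between upper_plate's own z axis and vertical below 0.02 rad and angle between the y axis of upper_plate and the y axis of shaker, either way round below 0.03 rad), for 0.2 s.
At the end, for the whole second after the job is handed in: Large-holed plate flat on the lower seats, small-holed plate on the upper seats (1.5 mm in height, 7 mm of the housing centre, 0.02 rad tilt, 0.03 rad turn); lock bar within 0.17 rad of a quarter turn, either way, dropped into the notches (lift 2.5 to 5.7 mm); all at rest (all of step 2 and (value of joint lock_bar above 1.4 rad or value of joint lock_bar below -1.4 rad) and value of joint lock_stem between 0.0025 and 0.0057 m and linear speed of each of lower_plate, upper_plate below 0.02 m/s); the robot touches nothing.
It fails at once if a plate is let fall over the standoffs (faster than 0.3 m/s) ((linear speed of lower_plate above 0.3 m/s and z of lower_plate in the frame of shaker below 0.105 m and horizontal distance between lower_plate and shaker below 0.02 m) or (linear speed of upper_plate above 0.3 m/s and z of upper_plate in the frame of shaker below 0.11 m and horizontal distance between upper_plate and shaker below 0.02 m)).
It fails at once if a plate is forced onto the standoffs, or the lock bar against it (more than 60 N) (contact force between any of lower_plate, upper_plate and shaker above 60 N).
It fails at once if a bystander is pushed more than 30 mm or tipped over (distance of any of rack, wash, beaker, bench_timer, slides, marker_pen from where it was at the start of the episode above 0.03 m or angle between any of rack, wash, beaker, bench_timer, slides, marker_pen's own z axis and vertical above 0.5 rad).
It also fails if it takes over 72 s, if anything falls off the work surface, if the arm or the gripper's body presses on something with over 40 N, if the wrist force passes 120 N, or if a joint passes its speed limit or range.

## Working session

There is one attempt and no reset: what is moved stays moved. The work goes in short steps, Python scripts to look and compute and a tool call to move; the robot and the scene stay as the last step left them, time stands still between calls to the robot, and variables do not carry over. Pictures are saved under pics/ and viewed, about 8 in all and at most 12, crops included, and the job is handed in when it is done.

Besides the shell and the picture viewer there is one more tool, called after "Emit:" as a command line: name --argument value ..., lists and objects as JSON in quotes. servo_tool: Moves the arm, as the interface text tells. Its arguments: {"type":"object","properties":{"moves":{"type":"array","items":{"type":"array","items":{"type":"array","items":{"type":"number"}}}},"force":{"type":"number"}},"required":["moves"]}

```bash
mkdir -p pics
cat > h.py <<'E'
from bench import bot
import numpy as np, cv2
def K(p):
    f=240/np.tan(np.radians(p["fov_y"])/2); return f
def world(p,u,v,z=None,d=None):
    """pixel arrays -> world, using plane height z or depth d"""
    f=K(p); xd=(np.asarray(u,float)-p["cx"])/f; yd=(np.asarray(v,float)-p["cy"])/f
    x,y=xd.copy(),yd.copy()
    for _ in range(20):
        s=1+p["k1"]*(x*x+y*y); x,y=xd/s,yd/s
    ray=np.stack([x,y,np.ones_like(x)],-1); R=np.array(p["R"]);t=np.array(p["t"])
    c=-R.T@t; w=ray@R
    if d is None: d=(z-c[2])/w[...,2]
    return c+w*np.asarray(d)[...,None]
def cloud(p):
    v,u=np.mgrid[0:480,0:640]; return world(p,u,v,d=p["range_z"])
def proj(p,X):
    c=np.asarray(X)@np.array(p["R"]).T+np.array(p["t"]); x=c[...,0]/c[...,2];y=c[...,1]/c[...,2]
    s=1+p["k1"]*(x*x+y*y);f=K(p); return np.stack([p["cx"]+f*x*s,p["cy"]+f*y*s],-1)
E
python3 - <<'E'
from h import *
s=bot.sense();print({k:np.round(v,3) for k,v in s.items()},bot.hold_point_z)
for n in ["scene","side","wrist"]:
    p=bot.grab_frame(n);cv2.imwrite(f"pics/{n}0.png",p["frame"])
    print(n,p["fov_y"],p["k1"],np.round(-np.array(p["R"]).T@p["t"],3),np.round(p["R"],2).tolist())
    for l in ["shaker","rest_centre","lower_plate","upper_plate","lock_stem","lock_bar","rack","wash","beaker","bench_timer","slides","marker_pen"]:
        print(l,[(np.round(r["xyz"],3).tolist(),round(r["confidence"],2)) for r in bot.place_of(l,p)[:2]] if "lock" not in l else [(np.round(r["xyz"],3).tolist(),round(r["confidence"],2)) for r in bot.spot_in(l,p)[:2]])
E
```

```text
{'t': np.float64(0.0), 'q': array([ 1.063,  0.116,  1.442, -0.   ,  1.584, -0.038]), 'joint_velocities': array([-0.001,  0.001,  0.002,  0.001,  0.001,  0.   ]), 'tau': array([ 4.0000e-03, -7.3199e+01, -6.3248e+01,  0.0000e+00,  6.0000e-03,
        0.0000e+00]), 'ee_pos': array([0.305, 0.602, 0.231]), 'tool_rot': array([-0.   ,  0.233,  0.973, -0.001]), 'force': array([ 0.488, -0.274, -0.095]), 'wrist_torque': array([ 0.024, -0.013,  0.007]), 'finger_gap': np.float64(0.085)} 0.0187
scene 45.910320779432226 0.009022153887992481 [-0.446 -0.863  0.904] [[0.66, -0.75, -0.01], [-0.4, -0.34, -0.85], [0.64, 0.56, -0.53]]
shaker [([0.506, -0.184, 0.001], 0.85)]
rest_centre [([0.507, -0.185, 0.05], 0.76)]
lower_plate []
upper_plate [([0.467, 0.1, -0.002], 0.94)]
lock_stem [([0.521, -0.234, 0.11], 0.53)]
lock_bar [([0.519, -0.239, 0.116], 0.62)]
rack [([0.723, -0.305, -0.004], 0.85)]
wash [([0.7, 0.172, -0.003], 0.72)]
beaker [([0.597, -0.42, 0.004], 0.89)]
bench_timer [([0.373, -0.029, -0.002], 0.83), ([0.391, -0.41, 0.0], 0.72)]
slides [([0.392, -0.411, -0.001], 0.69)]
marker_pen [([0.384, 0
[... 321 characters left out ...]
late [([0.466, 0.094, -0.002], 0.91), ([0.724, -0.302, 0.003], 0.62)]
lock_stem [([0.518, -0.226, 0.101], 0.37), ([0.397, -0.392, 0.044], 0.15)]
lock_bar []
rack []
wash [([0.7, 0.172, -0.003], 0.72)]
beaker [([0.598, -0.42, -0.002], 0.88)]
bench_timer []
slides [([0.387, -0.406, 0.001], 0.61)]
marker_pen [([0.385, 0.453, 0.002], 0.84)]
wrist 69.71417380963337 -0.05889128898787033 [0.246 0.632 0.375] [[0.45, 0.89, 0.0], [0.86, -0.44, 0.26], [0.23, -0.12, -0.97]]
shaker []
rest_centre []
lower_plate [([0.386, 0.451, -0.002], 0.32)]
upper_plate []
lock_stem []
lock_bar []
rack []
wash [([0.384, 0.447, 0.002], 0.73)]
beaker []
bench_timer []
slides []
marker_pen [([0.384, 0.449, -0.001], 0.89)]
```

```bash
python3 -c "
import cv2,numpy as np
a=[cv2.imread(f'pics/{n}0.png') for n in ('scene','side')]
cv2.imwrite('pics/w.png',cv2.resize(np.vstack(a),(400,600)))"
```

```text
(no output)
```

View pics/scene0.png

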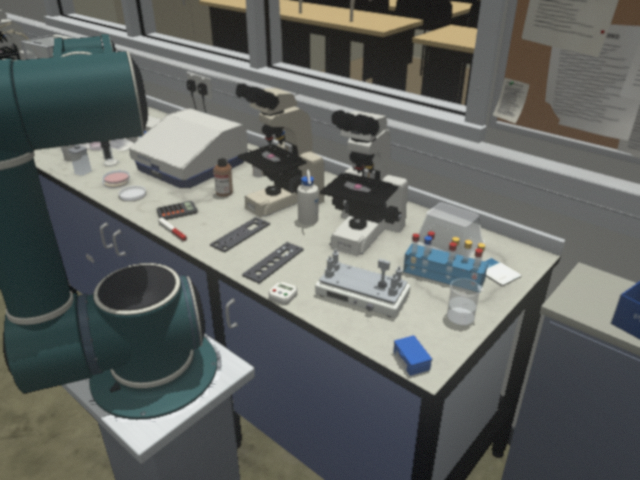

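Emit:
servo_tool --moves '[[[0.06,-0.16,0.08,-21,1],[0.12,-0.3,0.12,-42,1],[0.175,-0.45,0.14,-63,1],[0.175,-0.45,0.14,-63,1],[0.175,-0.45,0.14,-63,1],[0.175,-0.45,0.14,-63,1],[0.175,-0.45,0.14,-63,1],[0.175,-0.45,0.14,-63,1],[0.175,-0.45,0.14,-63,1],[0.175,-0.45,0.14,-63,1]]]'

```text
t: 3.2
ee_pos: [0.4806, 0.1519, 0.3712]
tool_rot: [-0.0, 0.707, 0.707, 0.0]
force: [0.2, 0.8, -0.6]
finger_gap: 0.0857
```

Run:
```python
from h import *
s=bot.sense();print({k:np.round(s[k],4) for k in("t","q","ee_pos","tool_rot","force","joint_velocities")})
p=bot.grab_frame("wrist");cv2.imwrite("pics/w1.png",p["frame"]);np.save("w1.npy",p,allow_pickle=True)
c=-np.array(p["R"]).T@p["t"];print(c)
for l in["lower_plate","upper_plate"]:
    for r in bot.place_of(l,p)[:3]:print(l,np.round(r["xyz"],4),r["confidence"],proj(p,r["xyz"]))
```

```text
{'t': np.float64(3.2), 'q': array([ 2.5530e-01, -2.5800e-01,  1.5720e+00,  3.0000e-04,  1.8276e+00,
        2.5490e-01]), 'ee_pos': array([0.4806, 0.1519, 0.3712]), 'tool_rot': array([-1.000e-04,  7.069e-01,  7.073e-01,  1.000e-04]), 'force': array([ 0.1928,  0.8489, -0.6152]), 'joint_velocities': array([0.0336, 0.0027, 0.0061, 0.002 , 0.0004, 0.0039])}
[0.47983863 0.21741341 0.51447609]
lower_plate [0.5088 0.2733 0.0029] 0.81 [338.44391041 106.62407365]
upper_plate [ 0.4667  0.0981 -0.001 ] 0.88 [309.19493525 227.43100618]
```

View pics/w1.png

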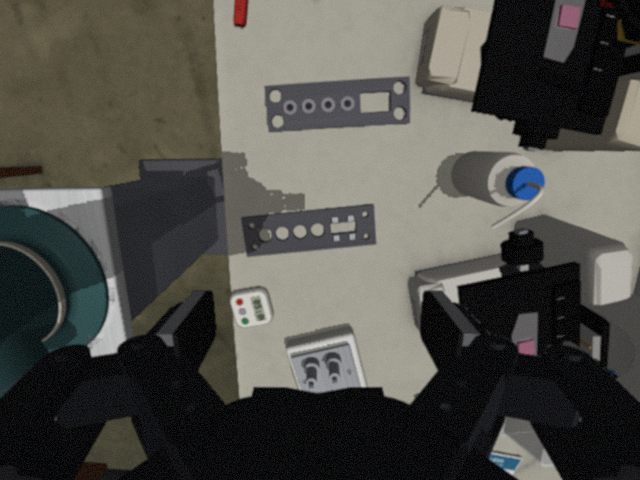

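Emit:
servo_tool --moves '[[[0.01,-0.06,0,0,1],[0.015,-0.12,0,0,1],[0.025,-0.18,0,0,1],[0.025,-0.24,0,0,1],[0.025,-0.28,0,0,1],[0.025,-0.28,0,0,1],[0.025,-0.28,0,0,1],[0.025,-0.28,0,0,1]]]'

```text
t: 4.35
ee_pos: [0.5058, -0.1268, 0.3714]
tool_rot: [0.0, 0.706, 0.708, 0.0]
force: [-0.2, 0.2, 0.5]
finger_gap: 0.0853
```

Run:
```python
from h import *
p=np.load("w1.npy",allow_pickle=True).item()
def plates(p):
    W=world(p,*np.meshgrid(np.arange(640),np.arange(480)),z=0.008)
    g=p["frame"].max(2); m=(g<110).astype(np.uint8)
    n,L,st,ce=cv2.connectedComponentsWithStats(m)
    for i in range(1,n):
        if st[i,4]<1500 or st[i,4]>12000: continue
        cs,_=cv2.findContours((L==i).astype(np.uint8),cv2.RETR_EXTERNAL,cv2.CHAIN_APPROX_NONE)
        c=cs[0][:,0]; P=world(p,c[:,0],c[:,1],z=0.008)[:,:2]
        print(st[i],cv2.minAreaRect((P*1000).astype(np.float32)))
plates(p)
print("depth upper",cloud(p)[215,340:344].round(4).tolist())
p=bot.grab_frame("wrist");cv2.imwrite("pics/w2.png",p["frame"]);np.save("w2.npy",p,allow_pickle=True)
s=bot.sense();print(s["t"],s["ee_pos"])
for l in["shaker","rest_centre","lock_bar"]:
    for r in bot.place_of(l,p)[:3]:print(l,np.round(r["xyz"],4),r["confidence"],proj(p,r["xyz"]))
C=cloud(p);z=C[...,2]
a=np.clip(z*1000,0,200).astype(np.uint8)
im=np.hstack([p["frame"],cv2.applyColorMap(a,cv2.COLORMAP_JET)])[:, :]
cv2.imwrite("pics/w2b.png",cv2.resize(p["frame"][60:360,150:550],(800,600)))
reg=(abs(C[...,0]-.51)<.08)&(abs(C[...,1]+.185)<.13)
print(np.histogram(z[reg],bins=np.arange(.03,.14,.004)))
```

```text
[ 265   77  145   55 5064] ((506.8853759765625, 275.798095703125), (200.52252197265625, 62.4954948425293), 3.7532992362976074)
[ 422  151   92   55 2369] ((699.656494140625, 176.01390075683594), (77.86231231689453, 127.0730209350586), 88.1082534790039)
depth upper [[0.513, 0.1195, 0.0089], [0.5145, 0.1193, 0.0083], [0.5161, 0.1192, 0.0076], [0.5175, 0.1195, 0.0089]]
4.4 [ 0.50574924 -0.12691395  0.37138622]
shaker [ 0.5045 -0.1857  0.0032] 0.9 [317.23590475 231.27207879]
rest_centre [ 0.5095 -0.187   0.0543] 0.9 [320.79366833 240.92320207]Traceback (most recent call last):
  File "<stdin>", line 17, in <module>
ValueError: it knows: beaker, bench_timer, lower_plate, marker_pen, rack, rest_centre, shaker, slides, upper_plate, wash
```

Run:
```python
from h import *
p=np.load("w1.npy",allow_pickle=True).item()
roi=p["frame"][195:265,225:395].max(2)
for th in (75,85,95):
    m=np.zeros((480,640),np.uint8); m[195:265,238:395]=(p["frame"].max(2)<th)[195:265,238:395]
    m=cv2.morphologyEx(m,cv2.MORPH_OPEN,np.ones((3,3)))
    n,L,st,ce=cv2.connectedComponentsWithStats(m); i=1+st[1:,4].argmax()
    c=np.argwhere(L==i); P=world(p,c[:,1],c[:,0],z=.008)[:,:2]
    print(th,st[i],cv2.minAreaRect((P*1000).astype(np.float32)))
p=np.load("w2.npy",allow_pickle=True).item()
C=cloud(p);z=C[...,2]
reg=(abs(C[...,0]-.51)<.075)&(abs(C[...,1]+.185)<.13)
h,e=np.histogram(z[reg],bins=np.arange(.03,.14,.004));print(list(zip(e.round(3),h)))
for lo,hi in((.063,.073),(.092,.101),(.103,.112),(.113,.14)):
    m=(reg&(z>lo)&(z<hi)).astype(np.uint8);n,L,st,ce=cv2.connectedComponentsWithStats(m)
    for i in range(1,n):
        if st[i,4]>=5:
            q=C[L==i]; print(lo,st[i],(q.min(0)/2+q.max(0)/2).round(4),np.ptp(q,0).round(4))
cv2.imwrite("pics/w2b.png",cv2.resize(p["frame"][90:390,150:550],(800,600),interpolation=cv2.INTER_CUBIC))
```

```text
75 [241 215  27  39 682] ((386.4249267578125, 90.11207580566406), (40.287330627441406, 58.14115905761719), 5.417407989501953)
85 [ 241  205  134   50 3818] ((464.5177001953125, 96.75035095214844), (198.84498596191406, 62.51863098144531), 5.4766764640808105)
95 [ 240  204  135   52 4228] ((464.49774169921875, 96.75639343261719), (200.3479766845703, 63.671226501464844), 5.682352066040039)
[(np.float64(0.03), np.int64(241)), (np.float64(0.034), np.int64(1440)), (np.float64(0.038), np.int64(309)), (np.float64(0.042), np.int64(1)), (np.float64(0.046), np.int64(1748)), (np.float64(0.05), np.int64(6335)), (np.float64(0.054), np.int64(102)), (np.float64(0.058), np.int64(96)), (np.float64(0.062), np.int64(102)), (np.float64(0.066), np.int64(352)), (np.float64(0.07), np.int64(64)), (np.float64(0.074), np.int64(32)), (np.float64(0.078), np.int64(36)), (np.float64(0.082), np.int64(44)), (np.float64(0.086), np.int64(27)), (np.float64(0.09), np.int64(25)), (np.float64(0.094), np.int64(113)), (np.float64(0.098), np.int64(281)), (np.float64(0.102), np.int64(33)), (np.float64(0.106), np.int64(95)), (
[... 695 characters left out ...]
0.0084]
0.092 [283 179  13  13 103] [ 0.4705 -0.1055  0.0978] [0.0144 0.0144 0.0059]
0.092 [343 299  12  12  90] [ 0.5464 -0.2625  0.0967] [0.0151 0.0156 0.0077]
0.092 [318 304  12  13  91] [ 0.5133 -0.2713  0.0966] [0.0147 0.0154 0.0087]
0.103 [314 176   6   6  29] [ 0.5035 -0.0968  0.1077] [0.0059 0.0058 0.0077]
0.103 [286 183   6   7  29] [ 0.4705 -0.1059  0.1071] [0.006  0.0068 0.0067]
0.103 [325 278   8   3  14] [ 0.519  -0.2218  0.109 ] [0.0089 0.0033 0.0046]
0.103 [347 305   5   6  25] [ 0.5462 -0.2622  0.1069] [0.0053 0.0054 0.0073]
0.103 [321 310   6   7  28] [ 0.5131 -0.2705  0.107 ] [0.0065 0.0066 0.0073]
0.113 [325 280  12  25 205] [ 0.5214 -0.2344  0.121 ] [0.0144 0.0285 0.0157]
```

View pics/w2b.png

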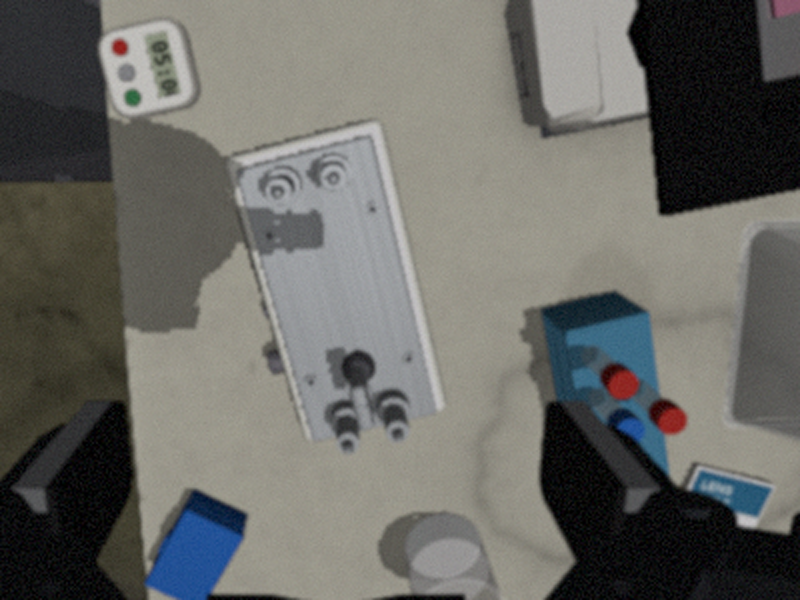

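Emit:
servo_tool --moves '[[[0.0,0.06,-0.02,10.6,0.86],[0.0,0.12,-0.04,21.2,0.86],[0.0,0.18,-0.06,31.8,0.86],[0.001,0.24,-0.08,42.4,0.86],[0.001,0.3,-0.1,53,0.86],[0.001,0.36,-0.14,63.6,0.86],[0.001,0.404,-0.18,74.2,0.86],[0.001,0.404,-0.24,84.8,0.86],[0.001,0.404,-0.3,93.7,0.86],[0.001,0.404,-0.34,93.7,0.86],[0.001,0.404,-0.341,93.7,0.86],[0.001,0.404,-0.341,93.7,0.86],[0.001,0.404,-0.341,93.7,0.86]]]'

```text
t: 6.12
ee_pos: [0.5077, 0.2764, 0.0328]
tool_rot: [0.002, -0.033, 0.999, 0.001]
force: [0.0, 0.1, 0.9]
finger_gap: 0.0733
```

Run:
```python
from h import *
s=bot.sense();print({k:np.round(s[k],4) for k in("t","q","ee_pos","tool_rot","force","finger_gap")})
p=bot.grab_frame("wrist");cv2.imwrite("pics/w3.png",p["frame"]);np.save("w3.npy",p,allow_pickle=True)
```

```text
{'t': np.float64(6.125), 'q': array([ 0.4545,  0.0313,  1.8634,  0.    ,  1.2435, -1.1822]), 'ee_pos': array([0.5077, 0.2764, 0.0328]), 'tool_rot': array([ 1.500e-03, -3.290e-02,  9.995e-01,  7.000e-04]), 'force': array([0.0065, 0.0869, 0.9443]), 'finger_gap': np.float64(0.0733)}
```

View pics/w3.png

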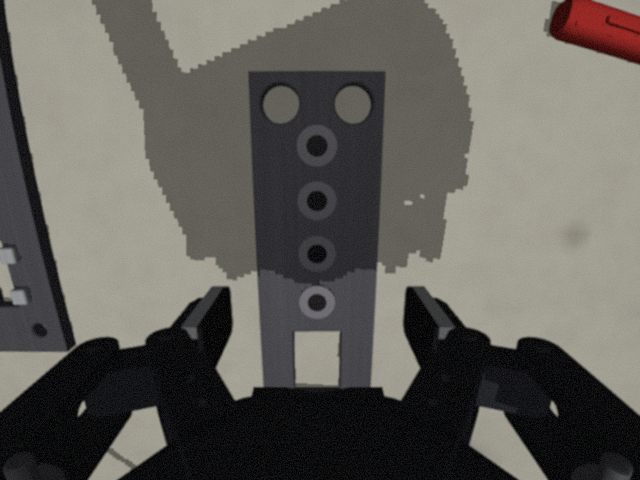

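Emit:
servo_tool --moves '[[[0,0,-0.02,0,0.86],[0,0,-0.027,0,0.86],[0,0,-0.03,0,0.86],[0,0,-0.03,0,0.86],[0,0,-0.03,0,0.86]]]'

```text
t: 6.8
ee_pos: [0.5068, 0.2759, 0.0006]
tool_rot: [0.0, -0.033, 0.999, 0.0]
force: [-0.2, -0.4, 0.8]
finger_gap: 0.0733
```

Emit:
servo_tool --moves '[[[0,0,-0.0015,0,0.86],[0,0,-0.003,0,0.86],[0,0,-0.003,0,0.86]]]'

```text
t: 7.18
ee_pos: [0.5065, 0.2758, -0.0028]
tool_rot: [-0.0, -0.033, 0.999, -0.0]
force: [-0.1, 0.3, -0.6]
finger_gap: 0.0735
```

No contact. Close.

Emit:
servo_tool --moves '[[[0,0,0,0,0.6],[0,0,0,0,0.6],[0,0,0,0,0.6],[0,0,0,0,0.6],[0,0,0,0,0.6]]]' --force 60

```text
t: 7.8
ee_pos: [0.5068, 0.276, -0.002]
tool_rot: [0.0, -0.033, 0.999, 0.0]
force: [-2.7, -1.8, 6.6]
finger_gap: 0.0596
```

Emit:
servo_tool --moves '[[[0,0,0.001,0,0.6],[0,0,0.002,0,0.6]]]'

```text
t: 8.05
ee_pos: [0.5065, 0.2758, -0.0008]
tool_rot: [-0.0, -0.033, 0.999, -0.0]
force: [1.2, -0.5, -1.9]
finger_gap: 0.0598
```

Run:
```python
from h import *
s=bot.sense();print({k:np.round(s[k],4) for k in("t","ee_pos","force","wrist_torque","finger_gap")})
p=bot.grab_frame("wrist");cv2.imwrite("pics/w4.png",p["frame"]);np.save("w4.npy",p,allow_pickle=True)
```

```text
{'t': np.float64(8.05), 'ee_pos': array([ 0.5065,  0.2758, -0.0008]), 'force': array([ 1.224 , -0.4626, -1.8724]), 'wrist_torque': array([ 0.0628,  0.0186, -0.0404]), 'finger_gap': np.float64(0.0598)}
```

View pics/w4.png

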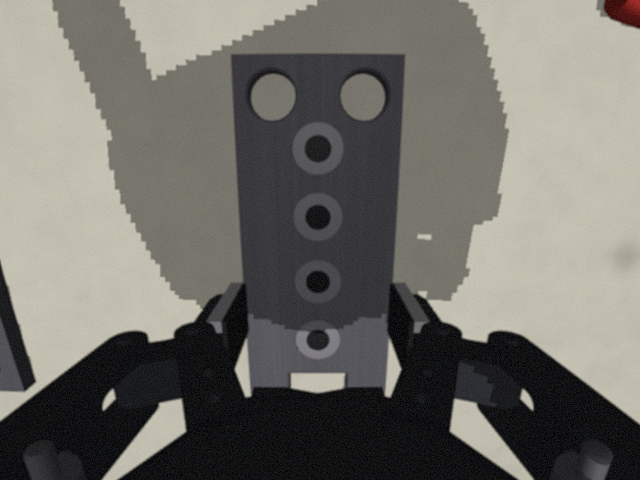

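Emit:
servo_tool --moves '[[[0,0,0.02,0,0.6],[0,0,0.06,0,0.6],[0,-0.03,0.12,0,0.6],[0,-0.06,0.16,0,0.6],[0,-0.06,0.16,0,0.6],[0,-0.06,0.16,0,0.6]]]'

```text
t: 8.85
ee_pos: [0.5064, 0.2159, 0.1596]
tool_rot: [0.0, -0.033, 0.999, 0.0]
force: [-0.1, 0.6, -1.6]
finger_gap: 0.0594
```

```bash
cat > inhand.py <<'E'
from h import *
def inhand(p,s,zoff,r_mm,show=None):
    """corner-hole pair near camera -> plate pose in tool frame (hole midpoint along tool x,y; yaw error deg). zoff: plate top above TCP"""
    g=cv2.cvtColor(p["frame"],cv2.COLOR_BGR2GRAY)
    z=s["ee_pos"][2]+zoff
    R=np.array(p["R"]);
    q=s["tool_rot"]; a=2*np.arctan2(q[2],q[1])-np.pi/2  # tool y angle
    tx=np.array([np.cos(a+np.pi/2),np.sin(a+np.pi/2)]);ty=np.array([np.cos(a),np.sin(a)])
    # rectified top view 0.25mm/px in tool frame: x 60..110mm, y -40..40
    xs=np.arange(.055,.115,.00025);ys=np.arange(-.045,.045,.00025)
    X,Y=np.meshgrid(xs,ys,indexing="ij")
    P=s["ee_pos"][:2]+X[...,None]*tx+Y[...,None]*ty
    uv=proj(p,np.concatenate([P,np.full(X.shape+(1,),z)],-1)).astype(np.float32)
    im=cv2.remap(g,uv[...,0],uv[...,1],cv2.INTER_LINEAR)
    if show: cv2.imwrite(show,cv2.resize(im,None,fx=2,fy=2))
    return im,xs,ys,np.degrees(a)
E
python3 - <<'E'
from inhand import *
s=bot.sense();print({k:np.round(s[k],4) for k in("t","ee_pos","tool_rot","force","wrist_torque","finger_gap")})
p=bot.grab_frame("wrist");np.save("w5.npy",p,allow_pickle=True);np.save("s5.npy",s,allow_pickle=True)
im,*_=inhand(p,s,.0,8.8)
cv2.imwrite("pics/w5.png",np.hstack([p["frame"],np.zeros((480,160,3),np.uint8)]))
im=cv2.resize(im,(360*1,240));f=p["frame"].copy();f[240:480,280:640]=im[...,None];cv2.imwrite("pics/w5.png",f)
E
```

```text
{'t': np.float64(8.85), 'ee_pos': array([0.5064, 0.2159, 0.1596]), 'tool_rot': array([ 2.000e-04, -3.280e-02,  9.995e-01,  1.000e-04]), 'force': array([-0.0937,  0.626 , -1.6138]), 'wrist_torque': array([-0.0132,  0.0143,  0.0569]), 'finger_gap': np.float64(0.0594)}
```

View pics/w5.png

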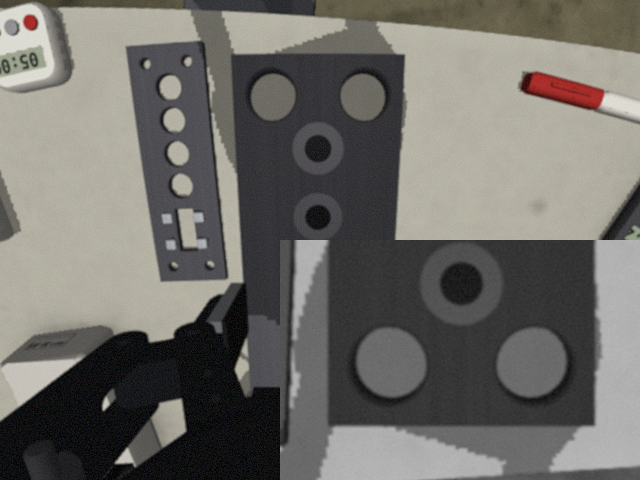

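```bash
cat >> inhand.py <<'E'
def fit(p,s,zoff,rmm):
    im,xs,ys,a=inhand(p,s,zoff,rmm)
    c=cv2.HoughCircles(cv2.GaussianBlur(im,(5,5),1),cv2.HOUGH_GRADIENT,1.0,80,param1=80,param2=10,minRadius=int(rmm*4*.85),maxRadius=int(rmm*4*1.15))
    if c is None: return print("none")
    for cx,cy,r in c[0][:5]: print("hole tool x %.2f y %.2f r %.2f mm"%(xs[0]*1e3+cy*.25,ys[0]*1e3+cx*.25,r*.25))
    row=im[160].astype(int)
    print("tool y angle",a)
E
python3 - <<'E'
from inhand import *
p=np.load("w5.npy",allow_pickle=True).item();s=np.load("s5.npy",allow_pickle=True).item()
fit(p,s,.0105,8.8)
im,*_=inhand(p,s,.0105,8.8);e=np.diff(im[80].astype(int));print(im[60,::8],im[100,::8])
E
```

```text
hole tool x 84.12 y -15.88 r 8.18 mm
hole tool x 84.38 y 16.38 r 7.95 mm
hole tool x 65.62 y 0.38 r 9.57 mm
tool y angle 93.7608302531469
[ 82  83  83  67 176 107 105  96  53  53  52  57  53  53  53  53  50  50
  55  83  85  71  34  33  61  86  84  67  56  56  51  56  53  54  55  50
  50  53  67 178 178 180 178 175 178] [ 83  82  81  79 106 105 108  93  55  55  49  86 107 108 108 108 105 108
  59  52  57  55  56  52  55  53  57  52 109 106 108 108 107 105 106  45
  52  52  67 167 177 178 179 177 173]
```

Emit:
servo_tool --moves '[[[-0.025,-0.03,0.02,-10.6,0.6],[-0.05,-0.08,0.02,-21.2,0.6],[-0.06,-0.13,0.02,-31.8,0.6],[-0.06,-0.18,0.02,-42.4,0.6],[-0.05,-0.23,0.02,-53,0.6],[-0.03,-0.28,0.02,-63.6,0.6],[-0.01,-0.34,0.02,-74.2,0.6],[0.001,-0.38,0.01,-79.2,0.6],[0.001,-0.399,0.0,-79.2,0.6],[0.001,-0.399,-0.015,-79.2,0.6],[0.001,-0.399,-0.022,-79.2,0.6],[0.001,-0.399,-0.0245,-79.2,0.6],[0.001,-0.399,-0.0245,-79.2,0.6],[0.001,-0.399,-0.0245,-79.2,0.6]]]'

```text
t: 10.65
ee_pos: [0.5078, -0.1829, 0.1354]
tool_rot: [0.0, 0.611, 0.791, 0.0]
force: [-0.5, -0.8, -1.5]
finger_gap: 0.0597
```

Run:
```python
from inhand import *
s=bot.sense();print({k:np.round(s[k],4) for k in("t","ee_pos","tool_rot","force","wrist_torque","finger_gap")})
p=bot.grab_frame("wrist");np.save("w6.npy",p,allow_pickle=True);np.save("s6.npy",s,allow_pickle=True)
fit(p,s,.0105,8.8)
q=bot.grab_frame("scene");cv2.imwrite("pics/sc6.png",q["frame"])
f=p["frame"].copy();f[240:,:]=cv2.resize(q["frame"][220:340,290:450],(640,480))[:240] if 0 else f[240:,:]
c=cv2.resize(q["frame"][200:340,280:460],(360,280),interpolation=cv2.INTER_CUBIC)
f[200:480,280:640]=c;cv2.imwrite("pics/w6.png",f)
```

```text
{'t': np.float64(10.65), 'ee_pos': array([ 0.5078, -0.1829,  0.1354]), 'tool_rot': array([4.000e-04, 6.114e-01, 7.913e-01, 1.000e-04]), 'force': array([-0.522 , -0.7977, -1.4545]), 'wrist_torque': array([-0.0201,  0.0027, -0.0306]), 'finger_gap': np.float64(0.0597)}
hole tool x 83.38 y -16.88 r 8.30 mm
hole tool x 83.38 y 15.38 r 8.27 mm
hole tool x 65.12 y -0.38 r 9.85 mm
hole tool x 114.12 y -37.62 r 7.90 mm
tool y angle 14.614745659212758
```

View pics/w6.png

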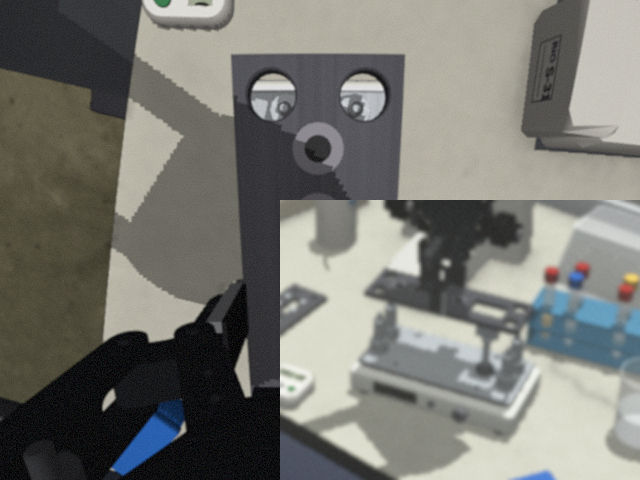

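Run:
```python
from inhand import *
p=np.load("w6.npy",allow_pickle=True).item();s=np.load("s6.npy",allow_pickle=True).item()
C=cloud(p);z=C[...,2];a=np.radians(14.6);tx=np.array([-np.sin(a),np.cos(a)]);ty=np.array([np.cos(a),np.sin(a)])
d=C[...,:2]-s["ee_pos"][:2];T=np.stack([d@tx,d@ty],-1)*1e3
m=np.zeros(z.shape,bool);m[60:135,235:400]=1
for lo,hi in((.092,.101),(.103,.113)):
    n,L,st,ce=cv2.connectedComponentsWithStats((m&(z>lo)&(z<hi)).astype(np.uint8))
    for i in range(1,n):
        if st[i,4]>15:
            q=T[L==i];print(lo,st[i],q.mean(0).round(2),(q.min(0)/2+q.max(0)/2).round(2),np.ptp(q,0).round(1),z[L==i].mean().round(4))
pl=m&(abs(z-.146)<.006)
print("plate top z",np.median(z[pl]),"edges y",np.percentile(T[pl][:,1],[.5,99.5]),"x end",np.percentile(T[pl][:,0],99.5))
cr=np.hstack([cv2.resize(p["frame"][65:130,240:305],(400,400),interpolation=cv2.INTER_CUBIC),cv2.resize(p["frame"][65:130,330:395],(400,400),interpolation=cv2.INTER_CUBIC)]);cv2.imwrite("pics/w6c.png",cr)
```

```text
0.092 [270  93  25  28 312] [ 86.44 -19.3 ] [ 85.48 -18.39] [12.8 12.1] 0.0987
0.092 [341  93  29  28 353] [86.17 18.62] [85.44 17.84] [12.9 14.1] 0.0987
0.103 [277 101  15  16 177] [ 83.73 -16.72] [ 83.71 -16.66] [6.8 6.9] 0.1084
0.103 [348 101  16  16 197] [83.47 17.2 ] [83.75 17.41] [7.1 6.9] 0.1081
plate top z 0.145876162175448 edges y [-30.89420815  28.87819083] x end 96.27859582330699
```

View pics/w6c.png

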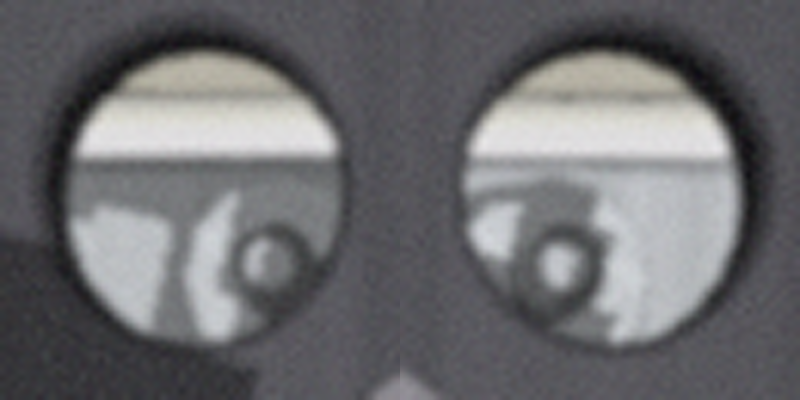

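Emit:
servo_tool --moves '[[[0.001,0.0003,-0.008,0,0.6],[0.001,0.0003,-0.016,0,0.6],[0.001,0.0003,-0.024,0,0.6],[0.001,0.0003,-0.03,0,0.6],[0.001,0.0003,-0.033,0,0.6],[0.001,0.0003,-0.035,0,0.6],[0.001,0.0003,-0.035,0,0.6],[0.001,0.0003,-0.035,0,0.6]]]'

```text
t: 11.75
ee_pos: [0.5087, -0.1828, 0.1001]
tool_rot: [0.0, 0.612, 0.791, 0.0]
force: [0.7, -0.2, -1.4]
finger_gap: 0.0595
```

Emit:
servo_tool --moves '[[[0.0015,0.0004,0,0,0.6],[0.0029,0.0008,0,0,0.6],[0.0029,0.0008,0,0,0.6]]]'

```text
t: 12.12
ee_pos: [0.5116, -0.182, 0.0998]
tool_rot: [0.0, 0.612, 0.791, 0.0]
force: [-0.3, -0.3, -0.8]
finger_gap: 0.0593
```

Emit:
servo_tool --moves '[[[0.001,0.00025,0,0,0.6],[0.001,0.00025,0,0,0.6]]]'

```text
t: 12.38
ee_pos: [0.5125, -0.1818, 0.0998]
tool_rot: [-0.0, 0.612, 0.791, -0.0]
force: [0.3, -0.8, -2.2]
finger_gap: 0.0592
```

Emit:
servo_tool --moves '[[[0.001,0.00025,0,0,0.6],[0.001,0.00025,0,0,0.6]]]'

```text
t: 12.62
ee_pos: [0.5136, -0.1815, 0.0998]
tool_rot: [0.0, 0.612, 0.791, 0.0]
force: [-0.1, -0.2, -1.9]
finger_gap: 0.0598
```

Emit:
servo_tool --moves '[[[0.0005,0.00013,0,0,0.6],[0.0005,0.00013,0,0,0.6]]]'

```text
t: 12.88
ee_pos: [0.5139, -0.1814, 0.0998]
tool_rot: [-0.0, 0.612, 0.791, -0.0]
force: [-2.1, 0.3, -1.6]
finger_gap: 0.0596
```

Emit:
servo_tool --moves '[[[0.0005,0.00013,0,0,0.6],[0.0005,0.00013,0,0,0.6]]]'

```text
t: 13.12
ee_pos: [0.5141, -0.1814, 0.0997]
tool_rot: [-0.0, 0.612, 0.791, -0.0]
force: [-5.8, -1.0, -0.7]
finger_gap: 0.0599
```

Emit:
servo_tool --moves '[[[-0.003,-0.0008,0,0,0.6],[-0.006,-0.0016,0,0,0.6],[-0.009,-0.0023,0,0,0.6],[-0.0102,-0.0027,0,0,0.6],[-0.0102,-0.0027,0,0,0.6],[-0.0102,-0.0027,0,0,0.6]]]'

```text
t: 13.88
ee_pos: [0.5043, -0.184, 0.0998]
tool_rot: [0.0, 0.612, 0.791, 0.0]
force: [0.0, -0.5, -1.9]
finger_gap: 0.0597
```

Emit:
servo_tool --moves '[[[-0.0007,-0.0002,0,0,0.6],[-0.0007,-0.0002,0,0,0.6]]]'

```text
t: 14.12
ee_pos: [0.5036, -0.1841, 0.0998]
tool_rot: [0.0, 0.612, 0.791, 0.0]
force: [-0.3, 1.0, -1.7]
finger_gap: 0.0596
```

Emit:
servo_tool --moves '[[[-0.0006,-0.00015,0,0,0.6],[-0.0006,-0.00015,0,0,0.6]]]'

```text
t: 14.38
ee_pos: [0.5034, -0.1842, 0.0999]
tool_rot: [0.0, 0.612, 0.791, 0.0]
force: [3.5, 0.3, -3.3]
finger_gap: 0.0595
```

Emit:
servo_tool --moves '[[[-0.0005,-0.00013,0,0,0.6],[-0.0005,-0.00013,0,0,0.6]]]'

```text
t: 14.62
ee_pos: [0.5032, -0.1842, 0.0999]
tool_rot: [0.001, 0.612, 0.791, 0.001]
force: [8.6, 1.0, -4.3]
finger_gap: 0.0599
```

Emit:
servo_tool --moves '[[[0.003,0.0008,0,0,0.6],[0.0058,0.0015,0,0,0.6],[0.0053,0.0035,0,0,0.6],[0.0048,0.0055,0,0,0.6],[0.0048,0.0055,0,0,0.6],[0.0048,0.0055,0,0,0.6]]]'

```text
t: 15.38
ee_pos: [0.5073, -0.179, 0.0999]
tool_rot: [0.0, 0.612, 0.791, 0.0]
force: [0.4, -0.9, -1.8]
finger_gap: 0.0595
```

Emit:
servo_tool --moves '[[[-0.0002,0.0006,0,0,0.6],[-0.0002,0.0006,0,0,0.6]]]'

```text
t: 15.62
ee_pos: [0.5071, -0.1783, 0.0998]
tool_rot: [-0.0, 0.612, 0.791, 0.0]
force: [-0.3, 0.6, -1.7]
finger_gap: 0.0595
```

Emit:
servo_tool --moves '[[[-0.0002,0.0006,0,0,0.6],[-0.0002,0.0006,0,0,0.6]]]'

```text
t: 15.88
ee_pos: [0.5069, -0.178, 0.0998]
tool_rot: [0.0, 0.612, 0.791, -0.0]
force: [0.3, -2.8, -1.4]
finger_gap: 0.0595
```

Emit:
servo_tool --moves '[[[-0.0001,0.0005,0,0,0.6],[-0.0001,0.0005,0,0,0.6]]]'

```text
t: 16.12
ee_pos: [0.5069, -0.1778, 0.0999]
tool_rot: [0.001, 0.612, 0.791, -0.0]
force: [1.1, -7.2, -4.6]
finger_gap: 0.0595
```

Emit:
servo_tool --moves '[[[0.0007,-0.0028,0,0,0.6],[0.0014,-0.0056,0,0,0.6],[0.0021,-0.0084,0,0,0.6],[0.0026,-0.0102,0,0,0.6],[0.0026,-0.0102,0,0,0.6],[0.0026,-0.0102,0,0,0.6]]]'

```text
t: 16.88
ee_pos: [0.5094, -0.1874, 0.0998]
tool_rot: [-0.0, 0.612, 0.791, 0.0]
force: [-0.3, 0.2, -0.8]
finger_gap: 0.0592
```

Emit:
servo_tool --moves '[[[0.0002,-0.0006,0,0,0.6],[0.0002,-0.0006,0,0,0.6]]]'

```text
t: 17.12
ee_pos: [0.5096, -0.188, 0.0998]
tool_rot: [0.0, 0.612, 0.791, 0.0]
force: [-1.0, -0.8, -1.1]
finger_gap: 0.0593
```

Emit:
servo_tool --moves '[[[0.0002,-0.0006,0,0,0.6],[0.0002,-0.0006,0,0,0.6]]]'

```text
t: 17.38
ee_pos: [0.5097, -0.1885, 0.0998]
tool_rot: [-0.0, 0.612, 0.791, 0.0]
force: [-1.0, 1.9, -1.3]
finger_gap: 0.0592
```

Emit:
servo_tool --moves '[[[-0.0007,0.0027,0,0,0.6],[-0.0014,0.0054,0,0,0.6],[-0.0014,0.0054,0,0,0.6],[-0.0014,0.0054,0,0,0.6],[-0.0014,0.0054,-0.0015,0,0.6],[-0.0014,0.0054,-0.0025,0,0.6],[-0.0014,0.0054,-0.0035,0,0.6],[-0.0014,0.0054,-0.0035,0,0.6]]]'

```text
t: 18.38
ee_pos: [0.5084, -0.1833, 0.0962]
tool_rot: [-0.0, 0.612, 0.791, -0.0]
force: [0.1, -0.3, -1.2]
finger_gap: 0.0593
```

Emit:
servo_tool --moves '[[[0,0,-0.001,0,0.6],[0,0,-0.001,0,0.6]]]'

```text
t: 18.62
ee_pos: [0.5084, -0.1832, 0.0952]
tool_rot: [-0.0, 0.612, 0.791, -0.0]
force: [-0.6, 0.2, -1.1]
finger_gap: 0.0595
```

Emit:
servo_tool --moves '[[[0,0,-0.0007,0,0.6],[0,0,-0.0007,0,0.6]]]'

```text
t: 18.88
ee_pos: [0.5084, -0.1832, 0.0945]
tool_rot: [-0.0, 0.612, 0.791, 0.0]
force: [0.2, -0.4, -1.1]
finger_gap: 0.0593
```

Emit:
servo_tool --moves '[[[0.0003,0.0001,-0.0005,0,0.6],[0.0003,0.0001,-0.001,0,0.6],[0.0003,0.0001,-0.001,0,0.6]]]'

```text
t: 19.25
ee_pos: [0.5087, -0.1831, 0.0935]
tool_rot: [-0.0, 0.612, 0.791, -0.0]
force: [0.2, -2.0, -1.9]
finger_gap: 0.0597
```

Emit:
servo_tool --moves '[[[0,0,-0.001,0,0.6],[0,0,-0.001,0,0.6]]]'

```text
t: 19.5
ee_pos: [0.5086, -0.1831, 0.0925]
tool_rot: [-0.0, 0.612, 0.791, -0.0]
force: [0.6, -0.6, -1.1]
finger_gap: 0.0596
```

Emit:
servo_tool --moves '[[[0,0,-0.001,0,0.6],[0,0,-0.002,0,0.6],[0,0,-0.003,0,0.6],[0,0,-0.003,0,0.6]]]'

```text
t: 20.0
ee_pos: [0.5086, -0.1831, 0.0895]
tool_rot: [-0.0, 0.612, 0.791, -0.0]
force: [-0.6, 0.9, -1.1]
finger_gap: 0.0596
```

Emit:
servo_tool --moves '[[[0,0,-0.002,0,0.6],[0,0,-0.004,0,0.6],[0,0,-0.006,0,0.6],[0,0,-0.008,0,0.6],[0,0,-0.01,0,0.6],[0,0,-0.01,0,0.6]]]'

```text
t: 20.75
ee_pos: [0.5086, -0.1831, 0.0794]
tool_rot: [-0.0, 0.612, 0.791, -0.0]
force: [0.2, 0.2, -1.4]
finger_gap: 0.0591
```

Emit:
servo_tool --moves '[[[0,0,-0.003,0,0.6],[0,0,-0.006,0,0.6],[0,0,-0.009,0,0.6],[0,0,-0.011,0,0.6],[0,0,-0.012,0,0.6],[0,0,-0.012,0,0.6]]]'

```text
t: 21.5
ee_pos: [0.5087, -0.1831, 0.0676]
tool_rot: [-0.0, 0.612, 0.791, -0.0]
force: [-0.5, 0.6, -1.1]
finger_gap: 0.0595
```

Emit:
servo_tool --moves '[[[0,0,-0.0007,0,0.6],[0,0,-0.0014,0,0.6],[0,0,-0.0014,0,0.6]]]'

```text
t: 21.88
ee_pos: [0.5087, -0.1831, 0.0661]
tool_rot: [-0.0, 0.612, 0.791, -0.0]
force: [-0.3, -0.6, -0.5]
finger_gap: 0.0595
```

Emit:
servo_tool --moves '[[[0,0,-0.0006,0,0.6],[0,0,-0.0006,0,0.6]]]'

```text
t: 22.12
ee_pos: [0.5088, -0.1832, 0.066]
tool_rot: [0.0, 0.612, 0.791, 0.0]
force: [-3.5, 1.2, 4.5]
finger_gap: 0.0592
```

Emit:
servo_tool --moves '[[[0,0,0.0004,0,0.72],[0,0,0.0004,0,0.76],[0,0,0.0004,0,0.85],[0,0,0.0004,0,0.85],[0,0,0.0004,0,0.85]]]'

```text
t: 22.75
ee_pos: [0.5087, -0.1832, 0.066]
tool_rot: [0.0, 0.612, 0.791, -0.0]
force: [0.1, 0.4, -0.3]
finger_gap: 0.0724
```

Emit:
servo_tool --moves '[[[0,0,0.03,0,0.85],[0,0,0.09,0,0.85],[0,0,0.13,0,0.85],[-0.008,0.03,0.14,0,0.85],[-0.012,0.06,0.15,0,0.85],[-0.012,0.06,0.15,0,0.85],[-0.012,0.06,0.15,0,0.85]]]'

```text
t: 23.62
ee_pos: [0.4967, -0.1233, 0.2158]
tool_rot: [0.0, 0.612, 0.791, -0.0]
force: [0.1, -0.2, -0.1]
finger_gap: 0.0724
```

Run:
```python
from h import *
s=bot.sense();print(s["t"],s["ee_pos"])
p=bot.grab_frame("wrist");cv2.imwrite("pics/w7.png",p["frame"]);np.save("w7.npy",p,allow_pickle=True)
C=cloud(p);z=C[...,2]
for r in bot.place_of("lower_plate",p)[:2]:print(np.round(r["xyz"],4),r["confidence"])
d=C[...,:2]-[.5084,-.184];a=np.radians(14.6)
x=d@[np.cos(a),np.sin(a)];y=d@[-np.sin(a),np.cos(a)]
for xx in(-.025,.025):
    for yy in(-.06,-.02,.02,.06,.095):
        m=(abs(x-xx)<.004)&(abs(y-yy)<.006)&(z>.05)&(z<.1);print(xx,yy,m.sum(),np.median(z[m]).round(4) if m.any() else None)
```

```text
23.625 [ 0.49670131 -0.12334571  0.21579508]
[ 0.5122 -0.187   0.0727] 0.62
-0.025 -0.06 89 0.0764
-0.025 -0.02 98 0.0765
-0.025 0.02 116 0.0767
-0.025 0.06 126 0.0766
-0.025 0.095 158 0.0764
0.025 -0.06 96 0.0766
0.025 -0.02 105 0.0764
0.025 0.02 125 0.0765
0.025 0.06 140 0.0766
0.025 0.095 163 0.0764
```

Emit:
servo_tool --moves '[[[-0.01,0.05,0,10.6,0.86],[-0.02,0.1,0,21.2,0.86],[-0.03,0.15,0,31.8,0.86],[-0.031,0.2,0,42.4,0.86],[-0.031,0.22,-0.016,53,0.86],[-0.031,0.22,-0.016,63.6,0.86],[-0.031,0.22,-0.016,74.2,0.86],[-0.031,0.22,-0.016,80.9,0.86],[-0.031,0.22,-0.016,80.9,0.86],[-0.031,0.22,-0.016,80.9,0.86]]]'

```text
t: 24.98
ee_pos: [0.4658, 0.0966, 0.1998]
tool_rot: [-0.0, -0.046, 0.999, -0.0]
force: [-0.0, 0.1, -0.1]
finger_gap: 0.0733
```

Run:
```python
from h import *
s=bot.sense();print(s["t"],s["ee_pos"],s["tool_rot"])
p=bot.grab_frame("wrist");cv2.imwrite("pics/w8.png",p["frame"]);np.save("w8.npy",p,allow_pickle=True)
g=p["frame"].max(2)
for r in bot.place_of("upper_plate",p)[:2]:print(np.round(r["xyz"],4),r["confidence"])
W=world(p,*np.meshgrid(np.arange(640.),np.arange(480.)),z=.008)
near=(abs(W[...,0]-.465)<.125)&(abs(W[...,1]-.097)<.055)
for th in(80,90):
    m=cv2.morphologyEx(((g<th)&near).astype(np.uint8),cv2.MORPH_OPEN,np.ones((5,5)));m[350:]=0
    n,L,st,ce=cv2.connectedComponentsWithStats(m)
    for i in range(1,n):
        if st[i,4]>1500:print(th,st[i],cv2.minAreaRect((W[L==i][:,:2]*1e3).astype(np.float32)))
```

```text
24.975 [0.46579717 0.09656522 0.19981901] [-1.55424994e-04 -4.62139559e-02  9.98931551e-01 -5.17325067e-05]
[0.4635 0.0967 0.0011] 0.7
80 [  269   101    91   208 10983] ((461.9393310546875, 93.3395004272461), (207.22608947753906, 83.35655975341797), 5.269987106323242)
90 [  265    76   125   233 17447] ((453.8523254394531, 96.99711608886719), (227.69964599609375, 109.9874038696289), 0.0009613974252715707)
```

View pics/w8.png

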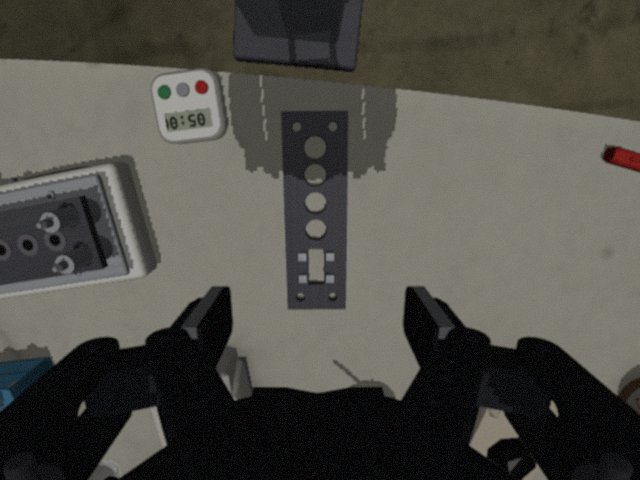

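Run:
```python
from h import *
p=np.load("w8.npy",allow_pickle=True).item()
u=np.array([281.,348,346,288]);v=np.array([111.,111,309,309])
W=world(p,u,v,z=.008)[:,:2];print(W.round(4),W.mean(0))
a=W[2]/2+W[3]/2-W[0]/2-W[1]/2;print(np.hypot(*a),np.degrees(np.arctan2(a[1],a[0])),np.linalg.norm(W[0]-W[1]),np.linalg.norm(W[2]-W[3]))
h=world(p,[297.,333,300,333],[127.,127,296,296],z=.008)[:,:2];print(h.round(4),h.mean(0))
```

```text
[[0.3703 0.0543]
 [0.3646 0.1159]
 [0.5632 0.1366]
 [0.5689 0.0749]] [0.46673872 0.095415  ]
0.1996535010866746 5.932092109875483 0.06184371053225934 0.06192100735310033
[[0.3832 0.0702]
 [0.3801 0.1036]
 [0.5526 0.0865]
 [0.5494 0.1212]] [0.46633797 0.09533664]
```

Emit:
servo_tool --moves '[[[0.0003,-0.0007,-0.06,0.4,0.86],[0.0003,-0.0007,-0.12,0.4,0.86],[0.0003,-0.0007,-0.165,0.4,0.86],[0.0003,-0.0007,-0.185,0.4,0.86],[0.0003,-0.0007,-0.195,0.4,0.86],[0.0003,-0.0007,-0.2,0.4,0.86],[0.0003,-0.0007,-0.2018,0.4,0.86],[0.0003,-0.0007,-0.2018,0.4,0.86],[0.0003,-0.0007,-0.2018,0.4,0.86]]]'

```text
t: 26.2
ee_pos: [0.4663, 0.0962, -0.0013]
tool_rot: [0.0, -0.051, 0.999, 0.0]
force: [0.3, -0.7, -0.6]
finger_gap: 0.0734
```

Emit:
servo_tool --moves '[[[0,0,0,0,0.6],[0,0,0,0,0.6],[0,0,0,0,0.6],[0,0,0,0,0.6],[0,0,0,0,0.6]]]' --force 60

```text
t: 26.82
ee_pos: [0.4663, 0.0961, -0.0007]
tool_rot: [0.0, -0.051, 0.999, -0.0]
force: [-5.8, -1.6, 12.7]
finger_gap: 0.0595
```

Emit:
servo_tool --moves '[[[0,0,0.01,0,0.6],[0,0,0.04,0,0.6],[0,0,0.09,0,0.6],[0,0,0.14,0,0.6],[0,0,0.165,0,0.6],[0,0,0.165,0,0.6],[0,0,0.165,0,0.6]]]'

```text
t: 27.7
ee_pos: [0.4655, 0.0961, 0.1619]
tool_rot: [-0.001, -0.051, 0.999, -0.0]
force: [0.6, -0.1, -2.8]
finger_gap: 0.0593
```

Run:
```python
from inhand import *
s=bot.sense();print({k:np.round(s[k],4) for k in("t","ee_pos","tool_rot","force","wrist_torque","finger_gap")})
p=bot.grab_frame("wrist");np.save("w9.npy",p,allow_pickle=True);np.save("s9.npy",s,allow_pickle=True)
fit(p,s,.0095,4.3)
def edges(p,s):
    C=cloud(p);q=s["tool_rot"];a=2*np.arctan2(q[2],q[1])-np.pi/2
    d=C[...,:2]-s["ee_pos"][:2];X=d@[-np.sin(a),np.cos(a)]*1e3;Y=d@[np.cos(a),np.sin(a)]*1e3
    m=(abs(C[...,2]-s["ee_pos"][2]-.01)<.006);m[:30]=0;m[240:]=0;m[:,:200]=0;m[:,440:]=0
    print("z",np.median(C[...,2][m])-s["ee_pos"][2],"y",np.percentile(Y[m],[.5,99.5]),"xend",np.percentile(X[m],99.5))
edges(p,s)
edges(np.load("w6.npy",allow_pickle=True).item(),np.load("s6.npy",allow_pickle=True).item())
edges(np.load("w5.npy",allow_pickle=True).item(),np.load("s5.npy",allow_pickle=True).item())
im,*_=inhand(p,s,.0095,4.3);cv2.imwrite("pics/ih9.png",cv2.resize(im,None,fx=2,fy=2))
```

```text
{'t': np.float64(27.7), 'ee_pos': array([0.4655, 0.0961, 0.1619]), 'tool_rot': array([-7.000e-04, -5.130e-02,  9.987e-01, -1.000e-04]), 'force': array([ 0.609 , -0.1195, -2.7951]), 'wrist_torque': array([-0.0078, -0.0071, -0.0084]), 'finger_gap': np.float64(0.0593)}
hole tool x 85.12 y -15.88 r 3.62 mm
hole tool x 84.88 y 16.12 r 4.03 mm
hole tool x 75.88 y -44.62 r 4.00 mm
tool y angle 95.88300158755412
z 0.009295589803045484 y [-30.53388506  30.99954147] xend 99.74598683419865
z 0.010621138983917533 y [-31.51282601  29.96968704] xend 98.03643726060389
z 0.010643322038496883 y [-30.50824956  30.97317888] xend 98.46355024950424
```

View pics/ih9.png

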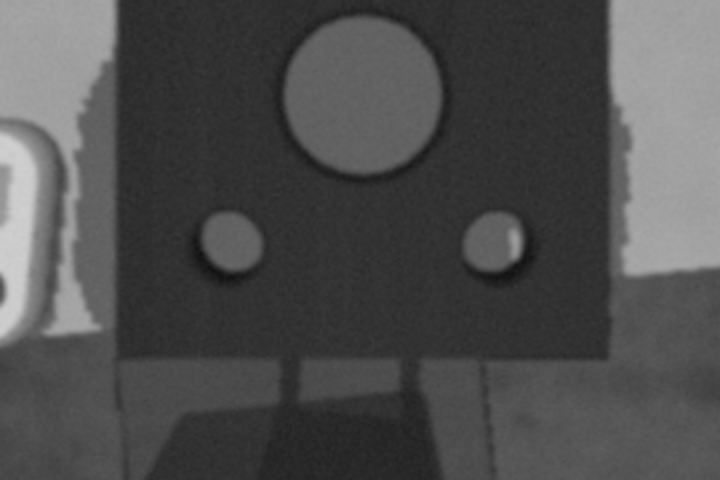

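Run:
```python
from h import *
from scipy.ndimage import gaussian_filter as gf
for n in(5,6,9):
    p=np.load(f"w{n}.npy",allow_pickle=True).item();g=gf(cv2.cvtColor(p["frame"],cv2.COLOR_BGR2GRAY).astype(float),1)
    def sub(prof,o):
        d=abs(np.diff(prof));i=d.argmax();w=d[i-2:i+3];return o+i-2+(w*np.arange(5)).sum()/w.sum()+.5
    rows=[sub(g[35:75,c],35) for c in(255,270,290,310,330,350,370,385)]
    L=[sub(g[r,220:250],220) for r in(60,64,68)];R=[sub(g[r,390:420],390) for r in(60,64,68)]
    C=p["range_z"];s=np.load(f"s{n}.npy",allow_pickle=True).item()
    print(n,np.round(rows,2),np.round(L,1),np.round(R,1),"depth",np.median(C[62:75,300:335]).round(4), "cam-tool", np.round(-np.array(p["R"]).T@p["t"]-s["ee_pos"],4))
    rz=np.median(C[62:75,300:335]);f=K(p);print("camera y of end (mm)",(np.median(rows)-p["cy"])/f*rz*1e3,"x mid",((np.mean(L)+np.mean(R))/2-p["cx"])/f*rz*1e3, "width",(np.mean(R)-np.mean(L))/f*rz*1e3)
```

```text
5 [53.59 53.3  46.26 39.55 53.26 53.29 53.47 53.56] [230.6 230.8 231.2] [404.3 404.2 403.7] depth 0.121 cam-tool [-0.0662 -0.0043  0.1433]
camera y of end (mm) -65.27359950218151 x mid -0.002324969106653515 width 60.835575604557235Traceback (most recent call last):
  File "<stdin>", line 7, in <module>
  File "<stdin>", line 6, in sub
ValueError: operands could not be broadcast together with shapes (3,) (5,)
```

Run:
```python
from h import *
from scipy.ndimage import gaussian_filter as gf
for n in(5,6,9):
    p=np.load(f"w{n}.npy",allow_pickle=True).item();g=gf(cv2.cvtColor(p["frame"],cv2.COLOR_BGR2GRAY).astype(float),.7)
    rows=[40+np.abs(np.diff(g[40:70,c])).argmax()+.5 for c in range(245,395,10)]
    L=[220+np.abs(np.diff(g[r,220:250])).argmax()+.5 for r in(60,64,68,72)];R=[392+np.abs(np.diff(g[r,392:420])).argmax()+.5 for r in(60,64,68,72)]
    r=np.median(rows);print(n,rows,L,R)
    for zo in (.0093,.0106):
        # fixed hand-eye from w9 stationary geometry: express in tool frame using cam R and nominal offset
        Rm=np.array(p["R"]);f=K(p);v=(r-p["cy"])/f;u=((np.mean(L)+np.mean(R))/2-p["cx"])/f
        k=1+p["k1"]*(u*u+v*v);w=Rm.T@np.array([u/k,v/k,1]);dz=.1433-zo
        P=w*dz/-w[2];print("  zo",zo,"horizontal dist cam->end mm",np.hypot(P[0],P[1])*1e3)
```

```text
5 [np.float64(53.5), np.float64(53.5), np.float64(53.5), np.float64(53.5), np.float64(48.5), np.float64(43.5), np.float64(41.5), np.float64(53.5), np.float64(53.5), np.float64(53.5), np.float64(53.5), np.float64(53.5), np.float64(53.5), np.float64(53.5), np.float64(53.5)] [np.float64(230.5), np.float64(230.5), np.float64(231.5), np.float64(231.5)] [np.float64(404.5), np.float64(404.5), np.float64(403.5), np.float64(403.5)]
  zo 0.0093 horizontal dist cam->end mm 32.69911410397832
  zo 0.0106 horizontal dist cam->end mm 32.38188389252182
6 [np.float64(53.5), np.float64(53.5), np.float64(53.5), np.float64(53.5), np.float64(53.5), np.float64(53.5), np.float64(53.5), np.float64(53.5), np.float64(53.5), np.float64(53.5), np.float64(53.5), np.float64(53.5), np.float64(53.5), np.float64(53.5), np.float64(53.5)] [np.float64(230.5), np.float64(230.5), np.float64(231.5), np.float64(231.5)] [np.float64(404.5), np.float64(404.5), np.float64(403.5), np.float64(403.5)]
  zo 0.0093 horizontal dist cam->end mm 32.70813864019257
  zo 0.0106 horizontal dist cam->end mm 32.390820877265334
9 [np.float64(51.5), np.float64(51.5), np.float64(51.5), np.float64(51.5), np.float64(50.5), np.float64(42.5), np.float64(50.5), np.float64(51.5), np.float64(51.5), np.float64(64.5), np.float64(51.5), np.float64(51.5), np.float64(50.5), np.float64(50.5), np.float64(51.5)] [np.float64(231.5), np.float64(226.5), np.float64(223.5), np.float64(221.5)] [np.float64(403.5), np.float64(403.5), np.float64(403.5), np.float64(402.5)]
  zo 0.0093 horizontal dist cam->end mm 33.625523501540584
  zo 0.0106 horizontal dist cam->end mm 33.29930573622713
```

Run:
```python
from h import *
a=np.radians(14.6)
for n in(2,7):
    p=np.load(f"w{n}.npy",allow_pickle=True).item();C=cloud(p);z=C[...,2]
    d=C[...,:2]-[.5084,-.184];X=d@[np.cos(a),np.sin(a)]*1e3;Y=d@[-np.sin(a),np.cos(a)]*1e3
    m=(abs(X)<20)&(abs(Y+52)<25)&(z>.120)&(z<.132);q=np.c_[X[m],Y[m]].astype(np.float32)
    print(n,m.sum(),cv2.minAreaRect(q),np.median(z[m]),np.polyfit(q[:,1],q[:,0],1))
    for lo,hi in((.092,.101),(.103,.112)):
      for sx in(-17,17):
        for sy in(-86,86):
          k=(abs(X-sx)<11)&(abs(Y-sy)<11)&(z>lo)&(z<hi)
          if k.sum()>4:print(lo,sx,sy,((X[k].min()+X[k].max())/2).round(2),((Y[k].min()+Y[k].max())/2).round(2),k.sum())
```

```text
2 185 ((-0.5215702056884766, -51.933441162109375), (28.67060089111328, 10.044641494750977), 89.3971176147461) 0.12608222667620794 [ 0.00318725 -0.09783994]
0.092 -17 -86 -17.27 -85.46 91
0.092 -17 86 -16.98 85.4 103
0.092 17 -86 16.87 -85.66 90
0.092 17 86 16.71 85.22 109
0.103 -17 -86 -17.31 -84.86 28
0.103 -17 86 -16.97 85.2 29
0.103 17 -86 16.76 -85.09 25
0.103 17 86 17.08 85.49 29
7 382 ((-0.526878833770752, -50.98725891113281), (9.742079734802246, 27.17766761779785), 0.05367475748062134) 0.12585212301038134 [-0.00505995 -0.58258249]
0.092 -17 -86 -16.96 -81.39 90
0.092 -17 86 -17.08 85.24 265
0.092 17 -86 16.31 -82.43 114
0.092 17 86 17.25 85.2 269
0.103 -17 86 -16.88 85.41 79
0.103 17 86 16.83 85.1 72
```

Emit:
servo_tool --moves '[[[-0.01,-0.03,0.015,-10.6,0.6],[-0.01,-0.07,0.015,-21.2,0.6],[-0.01,-0.11,0.015,-31.8,0.6],[0.0,-0.15,0.015,-42.4,0.6],[0.01,-0.19,0.015,-53,0.6],[0.02,-0.23,0.015,-63.6,0.6],[0.035,-0.26,0.015,-74.2,0.6],[0.043,-0.28,0.01,-81.3,0.6],[0.043,-0.2803,0.0,-81.3,0.6],[0.043,-0.2803,-0.015,-81.3,0.6],[0.043,-0.2803,-0.025,-81.3,0.6],[0.043,-0.2803,-0.028,-81.3,0.6],[0.043,-0.2803,-0.028,-81.3,0.6],[0.043,-0.2803,-0.028,-81.3,0.6]]]'

```text
t: 29.5
ee_pos: [0.5092, -0.1841, 0.1358]
tool_rot: [0.0, 0.612, 0.791, 0.0]
force: [0.5, -0.5, -1.7]
finger_gap: 0.0591
```

Run:
```python
from inhand import *
s=bot.sense();print({k:np.round(s[k],4) for k in("t","ee_pos","tool_rot","force","wrist_torque","finger_gap")})
p=bot.grab_frame("wrist");np.save("w10.npy",p,allow_pickle=True);np.save("s10.npy",s,allow_pickle=True)
fit(p,s,.0093,4.3)
C=cloud(p);z=C[...,2];a=np.radians(14.6);tx=np.array([-np.sin(a),np.cos(a)]);ty=np.array([np.cos(a),np.sin(a)])
d=C[...,:2]-s["ee_pos"][:2];T=np.stack([d@tx,d@ty],-1)*1e3
m=np.zeros(z.shape,bool);m[60:135,235:400]=1
n,L,st,ce=cv2.connectedComponentsWithStats((m&(z>.103)&(z<.113)).astype(np.uint8))
for i in range(1,n):
    if st[i,4]>8: q=T[L==i];print(st[i],q.mean(0).round(2),(q.min(0)/2+q.max(0)/2).round(2),np.ptp(q,0).round(1))
cr=np.hstack([cv2.resize(p["frame"][65:130,240:305],(400,400),interpolation=cv2.INTER_CUBIC),cv2.resize(p["frame"][65:130,330:395],(400,400),interpolation=cv2.INTER_CUBIC)]);cv2.imwrite("pics/w10c.png",cr)
```

```text
{'t': np.float64(29.5), 'ee_pos': array([ 0.5092, -0.1841,  0.1358]), 'tool_rot': array([4.000e-04, 6.115e-01, 7.912e-01, 1.000e-04]), 'force': array([ 0.4779, -0.4938, -1.6535]), 'wrist_torque': array([ 0.0294, -0.0052,  0.0246]), 'finger_gap': np.float64(0.0591)}
hole tool x 85.38 y 16.62 r 4.30 mm
hole tool x 85.62 y -17.62 r 4.55 mm
hole tool x 67.62 y 0.62 r 4.30 mm
tool y angle 14.599802913251928
[275  97   7   8  28] [ 87.25 -19.34] [ 87.37 -19.3 ] [3.5 3.3]
[354  98   8   7  28] [87.05 18.07] [87.13 18.24] [2.8 3.5]
```

View pics/w10c.png

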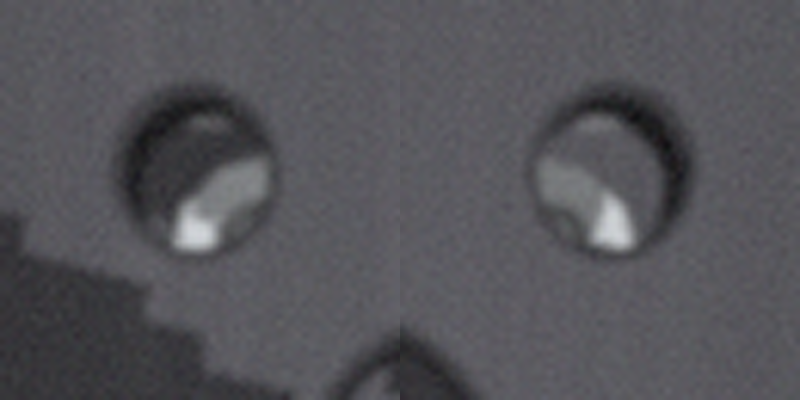

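Emit:
servo_tool --moves '[[[0,0,-0.005,0,0.6],[0,0,-0.009,0,0.6],[0,0,-0.012,0,0.6],[0,0,-0.012,0,0.6]]]'

```text
t: 30.05
ee_pos: [0.5088, -0.1841, 0.1228]
tool_rot: [-0.0, 0.612, 0.791, -0.0]
force: [-0.4, 0.2, -1.6]
finger_gap: 0.0591
```

Emit:
servo_tool --moves '[[[0,0,-0.004,0,0.6],[0,0,-0.008,0,0.6],[0,0,-0.011,0,0.6],[0,0,-0.011,0,0.6],[0,0,-0.011,0,0.6]]]'

```text
t: 30.68
ee_pos: [0.5091, -0.1841, 0.1123]
tool_rot: [0.0, 0.612, 0.791, 0.0]
force: [0.5, 0.1, -1.2]
finger_gap: 0.0589
```

Emit:
servo_tool --moves '[[[0,0,-0.0015,0,0.6],[0,0,-0.003,0,0.6],[0,0,-0.003,0,0.6]]]'

```text
t: 31.05
ee_pos: [0.5089, -0.1841, 0.1091]
tool_rot: [-0.0, 0.612, 0.791, -0.0]
force: [-1.1, 1.0, -1.5]
finger_gap: 0.0595
```

Emit:
servo_tool --moves '[[[0,0,-0.001,0,0.6],[0,0,-0.001,0,0.6]]]'

```text
t: 31.3
ee_pos: [0.509, -0.1841, 0.1081]
tool_rot: [-0.0, 0.612, 0.791, -0.0]
force: [0.3, 0.2, -1.2]
finger_gap: 0.0593
```

Emit:
servo_tool --moves '[[[0,0,-0.001,0,0.6],[0,0,-0.001,0,0.6]]]'

```text
t: 31.55
ee_pos: [0.5089, -0.1841, 0.1071]
tool_rot: [-0.0, 0.612, 0.791, -0.0]
force: [-0.3, -0.5, -1.4]
finger_gap: 0.0593
```

Emit:
servo_tool --moves '[[[0,0,-0.001,0,0.6],[0,0,-0.001,0,0.6]]]'

```text
t: 31.8
ee_pos: [0.509, -0.1841, 0.1061]
tool_rot: [-0.0, 0.612, 0.791, -0.0]
force: [-0.4, 0.2, -1.8]
finger_gap: 0.0594
```

Emit:
servo_tool --moves '[[[0,0,-0.0007,0,0.6],[0,0,-0.0007,0,0.6]]]'

```text
t: 32.05
ee_pos: [0.509, -0.1841, 0.1054]
tool_rot: [-0.0, 0.612, 0.791, -0.0]
force: [-0.0, -0.1, -1.4]
finger_gap: 0.0592
```

Emit:
servo_tool --moves '[[[0,0,-0.001,0,0.6],[0,0,-0.001,0,0.6]]]'

```text
t: 32.3
ee_pos: [0.509, -0.1841, 0.1044]
tool_rot: [-0.0, 0.612, 0.791, -0.0]
force: [-0.4, -0.2, -1.5]
finger_gap: 0.0593
```

Emit:
servo_tool --moves '[[[0,0,-0.001,0,0.6],[0,0,-0.001,0,0.6]]]'

```text
t: 32.55
ee_pos: [0.509, -0.1841, 0.1034]
tool_rot: [-0.0, 0.612, 0.791, 0.0]
force: [0.6, -0.5, -1.2]
finger_gap: 0.0589
```

Emit:
servo_tool --moves '[[[0,0,-0.001,0,0.6],[0,0,-0.002,0,0.6],[0,0,-0.002,0,0.6]]]'

```text
t: 32.92
ee_pos: [0.5089, -0.1841, 0.1014]
tool_rot: [-0.0, 0.612, 0.791, -0.0]
force: [-0.2, 0.2, -1.6]
finger_gap: 0.059
```

Emit:
servo_tool --moves '[[[0,0,-0.001,0,0.6],[0,0,-0.002,0,0.6],[0,0,-0.002,0,0.6]]]'

```text
t: 33.3
ee_pos: [0.509, -0.1841, 0.0994]
tool_rot: [-0.0, 0.612, 0.791, 0.0]
force: [0.0, 0.7, -2.3]
finger_gap: 0.059
```

In on all pins without contact. Seat at TCP ≈0.097.

Emit:
servo_tool --moves '[[[0,0,-0.0007,0,0.6],[0,0,-0.0015,0,0.6],[0,0,-0.0015,0,0.6]]]'

```text
t: 33.67
ee_pos: [0.509, -0.1841, 0.0979]
tool_rot: [-0.0, 0.612, 0.791, -0.0]
force: [0.7, -0.1, -1.5]
finger_gap: 0.0594
```

Emit:
servo_tool --moves '[[[0,0,-0.0006,0,0.6],[0,0,-0.0006,0,0.6]]]'

```text
t: 33.92
ee_pos: [0.509, -0.1842, 0.0975]
tool_rot: [0.0, 0.612, 0.791, 0.0]
force: [-0.6, -0.4, -1.2]
finger_gap: 0.0591
```

Emit:
servo_tool --moves '[[[0,0,-0.0006,0,0.6],[0,0,-0.0006,0,0.6]]]'

```text
t: 34.17
ee_pos: [0.5091, -0.1842, 0.0974]
tool_rot: [0.0, 0.612, 0.791, 0.0]
force: [-3.2, 1.4, 4.8]
finger_gap: 0.0588
```

Emit:
servo_tool --moves '[[[0,0,0.0006,0,0.72],[0,0,0.0006,0,0.76],[0,0,0.0006,0,0.85],[0,0,0.0006,0,0.85],[0,0,0.0006,0,0.85]]]'

```text
t: 34.8
ee_pos: [0.509, -0.1842, 0.0974]
tool_rot: [0.0, 0.612, 0.791, -0.0]
force: [0.1, 0.1, -0.1]
finger_gap: 0.0726
```

Emit:
servo_tool --moves '[[[0,0,0.03,0,0.85],[0,0,0.08,0,0.85],[-0.003,0.008,0.103,0,0.85],[-0.003,0.008,0.103,0,0.85],[-0.003,0.008,0.103,0,0.85],[-0.003,0.008,0.103,0,0.85]]]'

```text
t: 35.55
ee_pos: [0.5057, -0.1762, 0.199]
tool_rot: [-0.001, 0.612, 0.791, -0.0]
force: [-0.6, -0.2, 0.0]
finger_gap: 0.0725
```

Run:
```python
from h import *
s=bot.sense();print(s["t"],s["ee_pos"],s["tool_rot"],s["q"])
p=bot.grab_frame("wrist");cv2.imwrite("pics/w11.png",p["frame"]);np.save("w11.npy",p,allow_pickle=True)
C=cloud(p);z=C[...,2];a=np.radians(14.6)
d=C[...,:2]-s["ee_pos"][:2];X=d@[np.cos(a),np.sin(a)]*1e3;Y=d@[-np.sin(a),np.cos(a)]*1e3
print("TCP-rel. frame: X along shaker x, Y along shaker y")
for sx in(-26,26):
    for sy in(-60,-30,0,30,80): 
        m=(abs(X-sx)<3)&(abs(Y-sy+15)<4)&(z>.06)&(z<.125);print(sx,sy,np.median(z[m]).round(4) if m.any() else None,end="; ")
m=(abs(X)<20)&(abs(Y+60)<35)&(z>.119)&(z<.135)
print();print("bar",m.sum(),cv2.minAreaRect(np.c_[X[m],Y[m]].astype(np.float32)),np.median(z[m]))
for sx in(-17,17):
    for sy in(-94,78):
        k=(abs(X-sx)<8)&(abs(Y-sy)<9)&(z>.1075)&(z<.114)
        if k.sum()>4:print("pin",sx,sy,X[k].mean().round(2),Y[k].mean().round(2),k.sum())
k=(abs(X)<22)&(abs(Y+60)<32)&(z>.1085)&(z<.114);n,L,st,ce=cv2.connectedComponentsWithStats(k.astype(np.uint8))
for i in range(1,n):
    if st[i,4]>15:q=L==i;print("lug",st[i,4],((X[q].min()+X[q].max())/2).round(2),((Y[q].min()+Y[q].max())/2).round(2),np.ptp(X[q]).round(1),np.ptp(Y[q]).round(1))
```

```text
35.55 [ 0.50566122 -0.17615094  0.19902945] [-9.05057303e-04  6.11695474e-01  7.91092763e-01 -2.62837896e-04] [-3.82843710e-01 -1.79281555e-01  1.78207542e+00 -1.37227535e-05
  1.54068364e+00 -6.37234878e-01]
TCP-rel. frame: X along shaker x, Y along shaker y
-26 -60 0.1065; -26 -30 0.1064; -26 0 0.1066; -26 30 0.1067; -26 80 0.1066; 26 -60 0.1067; 26 -30 0.1066; 26 0 0.1066; 26 30 0.1067; 26 80 0.1065; 
bar 564 ((0.5078034400939941, -60.253623962402344), (9.367193222045898, 30.14027976989746), 0.05360216274857521) 0.126018580555112
pin -17 -94 -16.85 -93.6 51
pin -17 78 -16.44 78.35 118
pin 17 -94 16.98 -94.84 52
pin 17 78 17.38 78.33 118
lug 142 14.29 -48.42 8.9 9.2
lug 137 -13.55 -48.94 8.3 9.4
lug 43 0.52 -46.97 9.6 3.6
lug 134 -13.89 -72.03 8.6 9.3
lug 133 14.21 -72.1 8.5 9.6
```

View pics/w11.png

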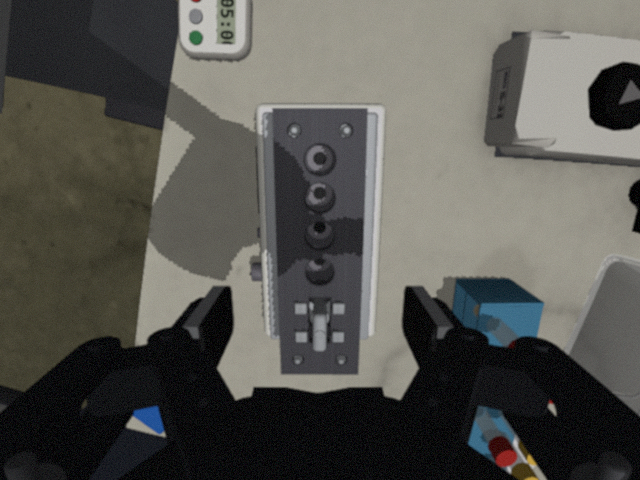

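Emit:
servo_tool --moves '[[[0.006,-0.03,0,0,0.35],[0.0154,-0.0578,-0.02,0,0.35],[0.0154,-0.0578,-0.05,0,0.35],[0.0154,-0.0578,-0.075,0,0.35],[0.0154,-0.0578,-0.083,0,0.35],[0.0154,-0.0578,-0.087,0,0.35],[0.0154,-0.0578,-0.087,0,0.35],[0.0154,-0.0578,-0.087,0,0.35]]]'

```text
t: 36.6
ee_pos: [0.5217, -0.2341, 0.1143]
tool_rot: [0.001, 0.612, 0.791, 0.0]
force: [-0.4, -0.0, 0.5]
finger_gap: 0.0301
```

Emit:
servo_tool --moves '[[[0,0,0,0,0.18],[0,0,0,0,0.05],[0,0,0,0,0.05],[0,0,0,0,0.05]]]' --force 40

```text
t: 37.1
ee_pos: [0.5217, -0.234, 0.114]
tool_rot: [0.0, 0.612, 0.791, 0.0]
force: [1.0, 1.7, 6.6]
finger_gap: 0.0089
```

Emit:
servo_tool --moves '[[[0,0,0.003,0,0.05],[0,0,0.006,0,0.05],[0,0,0.009,0,0.05],[0,0,0.011,0,0.05],[0,0,0.011,0,0.05],[0,0,0.011,0,0.05]]]'

```text
t: 37.85
ee_pos: [0.5213, -0.2338, 0.1237]
tool_rot: [-0.0, 0.612, 0.791, 0.0]
force: [5.7, -1.7, -7.8]
finger_gap: 0.0088
```

Emit:
servo_tool --moves '[[[0.0005,-0.0002,0.0008,0,0.05],[0.0005,-0.0002,0.0008,10,0.05],[0.0005,-0.0002,0.0008,20,0.05],[0.0005,-0.0002,0.0008,20,0.05],[0.0005,-0.0002,0.0008,20,0.05]]]'

```text
t: 38.48
ee_pos: [0.5215, -0.2341, 0.1247]
tool_rot: [-0.001, 0.467, 0.884, -0.0]
force: [-0.6, 0.1, -8.0]
finger_gap: 0.0087
```

Emit:
servo_tool --moves '[[[0,0,0,10,0.05],[0,0,0,20,0.05],[0,0,0,30,0.05],[0,0,0,30,0.05]]]'

```text
t: 38.98
ee_pos: [0.5212, -0.2344, 0.1248]
tool_rot: [-0.001, 0.22, 0.975, -0.0]
force: [-3.7, -2.4, -8.4]
finger_gap: 0.0092
```

Emit:
servo_tool --moves '[[[0,0,0,10,0.05],[0,0,0,20,0.05],[0,0,0,20,0.05]]]'

```text
t: 39.35
ee_pos: [0.5211, -0.2348, 0.1248]
tool_rot: [-0.001, 0.048, 0.999, -0.001]
force: [-4.9, -5.5, -8.1]
finger_gap: 0.0086
```

Emit:
servo_tool --moves '[[[0,0,0,10,0.05],[0,0,0,20,0.05],[0,0,0,20,0.05],[0,0,0,20,0.05]]]'

```text
t: 39.85
ee_pos: [0.5211, -0.2351, 0.1249]
tool_rot: [-0.001, -0.125, 0.992, -0.001]
force: [-5.0, -8.5, -7.9]
finger_gap: 0.0084
```

Run:
```python
from h import *
s=bot.sense();print({k:np.round(s[k],4) for k in("t","q","ee_pos","tool_rot","force","wrist_torque")},np.degrees(2*np.arctan2(s["tool_rot"][2],s["tool_rot"][1]))-90)
```

```text
{'t': np.float64(39.85), 'q': array([-4.6720e-01, -5.9200e-02,  1.7945e+00, -2.2000e-03,  1.4071e+00,
       -2.2883e+00]), 'ee_pos': array([ 0.5211, -0.2351,  0.1249]), 'tool_rot': array([-1.000e-03, -1.250e-01,  9.922e-01, -7.000e-04]), 'force': array([-5.0084, -8.471 , -7.9419]), 'wrist_torque': array([-1.5314,  0.7714,  0.014 ])} 104.36393337874202
```

Emit:
servo_tool --moves '[[[-0.0005,-0.0009,0,0.2,0.05],[-0.0006,-0.001,-0.002,0.2,0.05],[-0.0006,-0.001,-0.004,0.2,0.05],[-0.0006,-0.001,-0.0055,0.2,0.05],[-0.0006,-0.001,-0.0055,0.2,0.05]]]'

```text
t: 40.48
ee_pos: [0.521, -0.2354, 0.1194]
tool_rot: [-0.0, -0.128, 0.992, -0.0]
force: [-3.6, -4.5, -6.6]
finger_gap: 0.009
```

Emit:
servo_tool --moves '[[[0,0,-0.0007,0,0.05],[0,0,-0.0007,0,0.05]]]'

```text
t: 40.72
ee_pos: [0.521, -0.2354, 0.1188]
tool_rot: [-0.0, -0.128, 0.992, -0.0]
force: [-2.8, -4.7, -6.6]
finger_gap: 0.0086
```

Emit:
servo_tool --moves '[[[-0.0003,-0.0005,-0.0007,0,0.05],[-0.0003,-0.0005,-0.0007,0,0.05]]]'

```text
t: 40.98
ee_pos: [0.521, -0.2356, 0.1182]
tool_rot: [-0.0, -0.128, 0.992, 0.0]
force: [-3.5, -3.0, -6.8]
finger_gap: 0.0087
```

Emit:
servo_tool --moves '[[[0,0,-0.0007,0,0.05],[0,0,-0.0007,0,0.05]]]'

```text
t: 41.22
ee_pos: [0.521, -0.2357, 0.1181]
tool_rot: [0.0, -0.129, 0.992, -0.0]
force: [-5.1, -1.5, -0.8]
finger_gap: 0.0085
```

Emit:
servo_tool --moves '[[[0,0,0,0,0.15],[0,0,0,0,0.35],[0,0,0,0,0.4],[0,0,0.04,0,0.4],[0,0,0.08,0,0.4],[-0.02,0.0,0.12,0,0.4],[0.08,0.0,0.12,0,0.4],[0.08,0.0,0.12,0,0.4],[0.08,0.0,0.12,0,0.4],[0.08,0.0,0.12,0,0.4]]]'

```text
t: 42.48
ee_pos: [0.6007, -0.2356, 0.2374]
tool_rot: [-0.0, -0.129, 0.992, 0.0]
force: [-1.1, -0.1, -0.5]
finger_gap: 0.0343
```

Run:
```python
from h import *
s=bot.sense();print({k:np.round(s[k],4) for k in("t","ee_pos","tool_rot","force")})
p=bot.grab_frame("wrist");cv2.imwrite("pics/w12.png",p["frame"])
C=cloud(p);z=C[...,2];a=np.radians(14.6);d=C[...,:2]-[.5214,-.2341];X=d@[np.cos(a),np.sin(a)]*1e3;Y=d@[-np.sin(a),np.cos(a)]*1e3
m=(abs(X)<25)&(abs(Y)<25)&(z>.118)&(z<.145)
print("bar",m.sum(),cv2.minAreaRect(np.c_[X[m],Y[m]].astype(np.float32)),np.median(z[m]))
for sx in(-26,26):
    for sy in(-30,30,60,110,140):
        k=(abs(X-sx)<3)&(abs(Y-sy)<4)&(z>.06)&(z<.125);print(sx,sy,np.median(z[k]).round(4) if k.any() else None,end="; ")
print()
q=bot.grab_frame("scene")
for l in["rack","wash","beaker","bench_timer","slides","marker_pen"]:
    print(l,[np.round(r["xyz"],3).tolist() for r in bot.place_of(l,q)[:1]])
```

```text
{'t': np.float64(42.475), 'ee_pos': array([ 0.6007, -0.2356,  0.2374]), 'tool_rot': array([-2.000e-04, -1.287e-01,  9.917e-01,  1.000e-04]), 'force': array([-1.0746, -0.1013, -0.4959])}
bar 620 ((-0.1833782196044922, -0.9656052589416504), (28.597068786621094, 10.145611763000488), 0.26411008834838867) 0.13019856494688142
-26 -30 0.1068; -26 30 0.1068; -26 60 0.1068; -26 110 0.1066; -26 140 0.1067; 26 -30 0.1066; 26 30 0.1067; 26 60 0.1066; 26 110 0.1068; 26 140 0.1069; 
rack [[0.718, -0.303, -0.002]]
wash [[0.7, 0.174, -0.004]]
beaker [[0.596, -0.424, 0.0]]
bench_timer [[0.376, -0.025, -0.002]]
slides [[0.391, -0.41, 0.001]]
marker_pen [[0.376, -0.028, -0.001]]
```

```bash
python3 -c "
from bench import bot
print(bot.job_done())"
```

```text
the job is handed in; nothing more can be done
None
```

Both plates are on the shaker, the lock bar is locked across its slot, and the job is handed in at about 43 s of the 72 s allowed. No verdict came back.

- **Lower plate:** I found the platform's middle by touching the pins both ways in x and y with light contact, under about 10 N. The gaps felt were about 10.5 and 10.6 mm, against 10.6 expected. The plate then went down to the lower seats with no resistance. Its top reads 76.5 mm at every point checked, so it sits flat.
- **Upper plate:** I corrected for a grip about 1.2 mm further along this plate. It then went over the pins and the bar without touching. Its top reads 106.4 to 106.9 mm at every point, so it sits flat.
- **Lock bar:** I lifted it about 11 mm, turned it about 90° and lowered it into the notches. Its top reads 130.2 mm, which is a lift of 4 mm, and it lies within about 0.3° of straight across.
- **Bystanders:** Five of the six still show within a few mm of where they started. The last check on the marker pen failed because the network reported the timer's position instead. The arm never went near the pen after lifting the plates, and it was last seen lying in its place.
- **Arm:** At the end the gripper was about 100 mm clear of everything, and the force reading was close to zero.

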